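# Dispense three dowel pins into the parts tray

### The arm

A 6-joint arm with a two-finger parallel gripper is mounted at the origin on a cart in front of the work surface, level with it; the furniture and walls round the work are solid. World frame = base frame: x ahead of the robot, y to its left, z up, the work surface at z = 0. Lengths are in m, angles in degrees, forces in N, time in s.
With the tool pointing down it reaches from about 0.35 to 0.875 m from the base axis. Payload 4.2 kg.
Tool frame: the origin (TCP) lies midway between the tips of the shut fingers; the grasp point (between the pads) lies 19 mm behind it; x points along the fingers, y is the direction in which the jaws open and shut, and the axes are right-handed (so a half turn about x gives the same grasp; the last joint's range is limited). The gripper opens to 87 mm and grips with 3 to 60 N. Pads are 19 mm wide; open, the fingers measure 117 mm over their backs; the gripper's body (75 mm by 190 mm) begins 51 mm behind the grasp point.
Start: joints at [84.947, 22.042, 0.453, 0, -68.411, -14.817], TCP at [0.212, 0.588, 0.202] pointing down, gripper open.
Joint ranges: [-179.83, 179.83], [-69.29, 118.12], [-61.27, 80.66], [-181.25, 117.63], [-171.15, -9.14], [-177.46, 177.46]. Speed limits (degrees/s): [159.86, 159.86, 180, 180, 180, 180].

### API

Orientations are given as a 3x3 rotation matrix whose columns are the frame's x, y, z axes.
In Python, from station import r gives the robot as it stands.
- The arm moves only by the tool play_rows, never from a script. Its argument "plan" is a list that holds one entry, the list of rows, each a list of 6 numbers: the shift along the tool's x, y, z in cm, then the turn, a rotation vector about the tool's x, y, z in units of 10 degrees (1.0 is 10 degrees). A call has 1 to 5 rows; each row is the pose to reach, as a shift and turn from the pose commanded when the call began, along the tool's axes at that moment; what a row does not reach only later rows make up. A row lasts 1/8 s, in which the tool goes at most 62.5 mm and 10.7 degrees, less where a joint would pass 70% of its speed; a pose out of reach is approached as far as the arm can. A call with a gripper value outside its range is refused whole. "hand" is the opening, from 0 (shut) to 1 (fully open), set as the call begins (left out, the last holds). The fingers move at their own pace and stop on an object; the grip force is fixed at half the most. Time passes only in rows, so rows that repeat a pose let the fingers close. It gives the time, the measured TCP pose, the force and the opening at its end, in the units of the state.
- r.sense(): the state, without advancing time (a new reading comes with each control period).
- r.capture(name): name is "scene" or "top"; returns (picture, depth): 400x640x3 uint8, blue, green, red; 400x640 float32, m along the optical axis (not along the pixel's ray), 0 where there is no reading.
- r.get_calibration(name): a dict with "vfov" (degrees; the focal length in pixels is half the picture's height over the tangent of half this angle, whatever the lens; pixels are square), "cx", "cy" (the principal point, pixels), "rvec" (rotation vector, rad) and "tvec" (3), from world to camera coordinates, as OpenCV has them. Camera axes: x right, y down, z forward; pixel columns grow to the right and rows downward; lengths in m; the calibration is good to about 2 mm. A picture is of the moment at which its call begins. get_calibration takes no time and is no camera call.
- r.finish_job(): hands the job in, once; it reports no verdict.
The state is a dict: "time_s": time; "joints": joint angles; "joint_velocities": joint speeds; "effort": joint torques, N m; "tcp_pos": TCP position; "ee_rot": TCP orientation; "wrist_force": force on the tool from outside, world axes, zero at the start; "moment": the same for the moment, N m; "gripper_width": opening from 0.0 (shut) to 1.0 (fully open).
Only numpy, scipy, OpenCV 4.12 (cv2) and the standard library are available. Lean on these libraries where they do the work, as an engineer would, in place of code of your own. Each camera call takes 0.05 s, during which the arm holds its last target.

### The job

Set the small steel tray flat on the bench under the spout of the pin dispenser, then press the dispenser's sprung lever exactly three times so that three dowel pins drop into the tray. Let the lever come right back up and each pin land before the next press; leave the tray with its three pins under the spout, the other pins in the magazine, and do not disturb the things standing around.

Things in the scene. Friction and masses are not known exactly. Their poses are not given: they have to be found in the camera images.
- dispenser: Fixed pin dispenser: grey foot and pedestal, aluminium magazine tower (slotted front, black cap, 168 mm high), sloping chute in front. Origin on the bench under the magazine; -x is where the spout points. Foot plate 8 mm high, x -30 to +90, y +-42 mm. A full lever press ejects the lowest pin; as the lever returns the next one falls into place within 0.3 s. Pins land 0 to 60 mm beyond the lip.
- spout_lip (a point): Middle of the chute's lower lip, 49 mm in -x of the dispenser's origin; 51 mm wide, underside 43 mm above the bench. The tray (28 mm high) slides in under it along +x of the dispenser, handle end trailing, axes parallel. A good place for the tray's centre is on the centre line 90 mm in -x of the dispenser's origin (at 87 mm its back wall touches the foot plate).
- lever_pad (a point): Centre of the upper face of the lever's flat black pad (42 mm along x, 34 mm along y of the dispenser, 8 mm thick), on the -y side of the spout, 122 mm above the bench when up. The pivot is 105 mm behind it (+x of the dispenser), so on a full press the pad goes down 31 mm, nearly straight (within 2 mm), and tilts 0.30 rad.
- lever (a joint): Lever angle, rad: 0 is up (at rest, held there by its spring), 0.30 is fully down at its stop. Pressing the pad takes about 3.5 N at first and 8.5 N at the bottom; the lever springs back when let go.
- tray: Open steel parts tray, loose, 0.3 kg: basin 114 mm (x) by 94 mm (y), 28 mm high, walls and floor 3 mm. Origin at the centre of the basin's underside; z up; its stub handle sticks out at the -x end.
- tray_center (a point): Centre of the tray's basin, 14 mm above its underside.
- tray_handle (a point): Grip point in the middle of the tray's black stub handle, 84 mm from the tray's centre in its -x direction and 24 mm above its underside. The handle is a block 14 mm wide (along the tray's y), 46 mm long (along x) and 20 mm high, its top 34 mm above the bench; pinch it across its width from above.
- pin_1: Steel dowel pin, 16 mm diameter, 40 mm long, lying along its y axis; origin at its centre. At the start it is number 1 from the bottom of the stack of five in the magazine (lowest pin's centre 78 mm above the bench).
- pin_2: Steel dowel pin, 16 mm diameter, 40 mm long, lying along its y axis; origin at its centre. At the start it is number 2 from the bottom of the stack of five in the magazine (lowest pin's centre 78 mm above the bench).
- pin_3: Steel dowel pin, 16 mm diameter, 40 mm long, lying along its y axis; origin at its centre. At the start it is number 3 from the bottom of the stack of five in the magazine (lowest pin's centre 78 mm above the bench).
- pin_4: Steel dowel pin, 16 mm diameter, 40 mm long, lying along its y axis; origin at its centre. At the start it is number 4 from the bottom of the stack of five in the magazine (lowest pin's centre 78 mm above the bench).
- pin_5: Steel dowel pin, 16 mm diameter, 40 mm long, lying along its y axis; origin at its centre. At the start it is number 5 from the bottom of the stack of five in the magazine (lowest pin's centre 78 mm above the bench).
- mug: Bystander: pale mug, 72 mm across and 92 mm high, standing; origin at the centre of its underside.
- tape: Bystander: tape measure lying flat, 72 x 79 x 36 mm; origin at the centre of its underside.
- ferrule: Bystander: stainless clamp ferrule (flanged collar), 46 mm across and 30 mm high; origin at the centre of its underside.
- bolt: Bystander: hexagon bolt standing on its head, 21 mm across and 68 mm high; origin at the centre of its underside.

How it is judged (in metres and radians):
On the way, in this order (a step that is already met when the one before it is completed fails the run):
1. the empty tray stands flat on the bench under the spout, all pins still in the magazine, lever up (x of tray_center in the frame of dispenser between -0.125 and -0.065 m and y of tray_center in the frame of dispenser between -0.03 and 0.03 m and height (world z) of tray_center between 0.009 and 0.019 m and angle between tray's own z axis and vertical below 0.06 rad and z of each of pin_1, pin_2, pin_3, pin_4, pin_5 in the frame of dispenser above 0.072 m and x of pin_1 in the frame of dispenser between -0.006 and 0.006 m and x of pin_2 in the frame of dispenser between -0.006 and 0.006 m and x of pin_3 in the frame of dispenser between -0.006 and 0.006 m and x of pin_4 in the frame of dispenser between -0.006 and 0.006 m and x of pin_5 in the frame of dispenser between -0.006 and 0.006 m and value of joint lever below 0.03 rad), for 0.1 s.
2. the first pin has landed in the tray and the lever is back up, with the next pin still in the magazine (x of pin_1 in the frame of tray between -0.054 and 0.054 m and y of pin_1 in the frame of tray between -0.044 and 0.044 m and z of pin_1 in the frame of tray between 0 and 0.032 m and z of each of pin_2, pin_3, pin_4, pin_5 in the frame of dispenser above 0.072 m and x of pin_2 in the frame of dispenser between -0.006 and 0.006 m and x of pin_3 in the frame of dispenser between -0.006 and 0.006 m and x of pin_4 in the frame of dispenser between -0.006 and 0.006 m and x of pin_5 in the frame of dispenser between -0.006 and 0.006 m and value of joint lever below 0.03 rad), for 0.1 s.
3. the second pin has landed in the tray and the lever is back up, with the next pin still in the magazine (x of pin_1 in the frame of tray between -0.054 and 0.054 m and y of pin_1 in the frame of tray between -0.044 and 0.044 m and z of pin_1 in the frame of tray between 0 and 0.032 m and x of pin_2 in the frame of tray between -0.054 and 0.054 m and y of pin_2 in the frame of tray between -0.044 and 0.044 m and z of pin_2 in the frame of tray between 0 and 0.032 m and z of each of pin_3, pin_4, pin_5 in the frame of dispenser above 0.072 m and x of pin_3 in the frame of dispenser between -0.006 and 0.006 m and x of pin_4 in the frame of dispenser between -0.006 and 0.006 m and x of pin_5 in the frame of dispenser between -0.006 and 0.006 m and value of joint lever below 0.03 rad), for 0.1 s.
4. the third pin has landed in the tray and the lever is back up, with the next pin still in the magazine (x of pin_1 in the frame of tray between -0.054 and 0.054 m and y of pin_1 in the frame of tray between -0.044 and 0.044 m and z of pin_1 in the frame of tray between 0 and 0.032 m and x of pin_2 in the frame of tray between -0.054 and 0.054 m and y of pin_2 in the frame of tray between -0.044 and 0.044 m and z of pin_2 in the frame of tray between 0 and 0.032 m and x of pin_3 in the frame of tray between -0.054 and 0.054 m and y of pin_3 in the frame of tray between -0.044 and 0.044 m and z of pin_3 in the frame of tray between 0 and 0.032 m and z of each of pin_4, pin_5 in the frame of dispenser above 0.072 m and x of pin_4 in the frame of dispenser between -0.006 and 0.006 m and x of pin_5 in the frame of dispenser between -0.006 and 0.006 m and value of joint lever below 0.03 rad), for 0.1 s.
At the end, for the whole second after the job is handed in: Exactly three pins (the lowest three) lie still in the tray's basin and the other two are still in the magazine; the tray stands flat on the bench under the spout (its centre 65 to 125 mm in front of the dispenser's origin and within 30 mm of its centre line); the lever is back up (below 0.03 rad) (all of step 4 and x of tray_center in the frame of dispenser between -0.125 and -0.065 m and y of tray_center in the frame of dispenser between -0.03 and 0.03 m and height (world z) of tray_center between 0.009 and 0.019 m and angle between tray's own z axis and vertical below 0.06 rad and linear speed of each of pin_1, pin_2, pin_3 below 0.05 m/s and linear speed of tray below 0.02 m/s); the robot touches nothing.
It fails at once if the mug is pushed more than 25 mm away or knocked over (distance of mug from where it was at the start of the episode above 0.025 m or angle between mug's own z axis and vertical above 0.5 rad).
It fails at once if the tape measure is pushed more than 25 mm away or knocked over (distance of tape from where it was at the start of the episode above 0.025 m or angle between tape's own z axis and vertical above 0.5 rad).
It fails at once if the ferrule is pushed more than 25 mm away or knocked over (distance of ferrule from where it was at the start of the episode above 0.025 m or angle between ferrule's own z axis and vertical above 0.5 rad).
It fails at once if the bolt is pushed more than 25 mm away or knocked over (distance of bolt from where it was at the start of the episode above 0.025 m or angle between bolt's own z axis and vertical above 0.5 rad).
It also fails if it takes over 54 s, if anything falls off the work surface, if the arm or the gripper's body presses on something with over 40 N, if the wrist force passes 120 N, or if a joint passes its speed limit or range.

## Working session

There is one attempt and no reset: what is moved stays moved. The work goes in short steps, Python scripts to look and compute and a tool call to move; the robot and the scene stay as the last step left them, time stands still between calls to the robot, and variables do not carry over. Pictures are saved under pics/ and viewed, and the job is handed in when it is done.

Besides the shell and the picture viewer there is one more tool, called after "Call:" as name(argument=value, ...), one argument or row to a line, values as JSON. play_rows: Moves the arm, as the interface text tells. Its arguments: {"type":"object","properties":{"plan":{"type":"array","items":{"type":"array","items":{"type":"array","items":{"type":"number"}}}},"hand":{"type":"number"}},"required":["plan"]}

```bash
ls; mkdir -p pics
python3 - <<'E'
from station import r
import cv2,numpy as np
print(r.sense())
for n in ("scene","top"):
    p,d=r.capture(n); cv2.imwrite(f"pics/{n}0.png",p); np.save(f"{n}0.npy",d); print(n,r.get_calibration(n),d.min(),d.max(),(d==0).mean())
E
```

```text
pics
{'time_s': 0.0, 'joints': array([ 8.49457629e+01,  2.20892578e+01,  3.77117041e-01, -2.95757438e-02,
       -6.84136076e+01, -1.48161821e+01]), 'joint_velocities': array([ 0.04055553, -0.01588829,  0.0823493 ,  0.02955645, -0.00648751,
       -0.00685296]), 'effort': array([-1.07791613e-03, -3.90663207e+01,  1.87405837e+01,  4.21981841e+00,
        1.09111119e-02, -1.96077981e-04]), 'tcp_pos': array([0.21219479, 0.58714615, 0.20065583]), 'ee_rot': array([[-6.71472057e-04, -3.40072390e-01, -9.40399021e-01],
       [-2.14385601e-03, -9.40396582e-01,  3.40073039e-01],
       [-9.99997477e-01,  2.24442964e-03, -9.76162088e-05]]), 'wrist_force': array([ 0.15788572,  0.16719314, -0.45681493]), 'moment': array([-0.00806401, -0.0528384 ,  0.01883046]), 'gripper_width': 0.9969707551497846}
scene {'vfov': 51.67411391233301, 'cx': 317.16571766001874, 'cy': 199.92808924950094, 'rvec': array([ 1.77754369, -0.99785573,  0.63161702]), 'tvec': array([-0.25628525,  0.31189963,  0.52088728])} 0.0 3.4998715 0.00381640625
top {'vfov': 42.102516967982545, 'cx': 323.95556649450026, 'cy': 191.24340915462173, 'rvec': array([ 2.14271196, -2.11491241,  0.17409395]), 'tvec': array([0.02893685, 0.59157525, 1.55772559])} 0.0 2.6220284 0.00403515625
```

View pics/scene0.png

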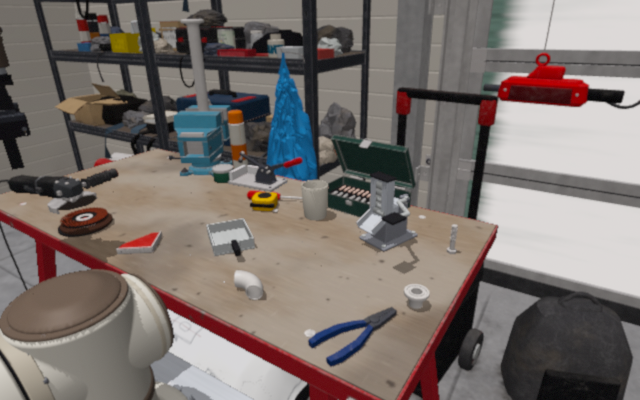

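View pics/top0.png

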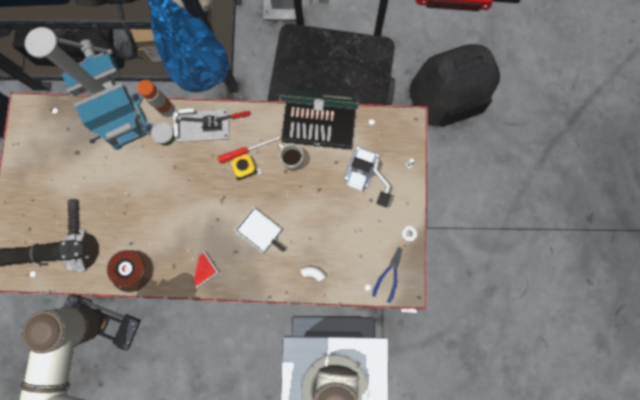

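The scene view shows the tray around (232,236), its handle at (236,248), the dispenser around (385,215), the mug at (315,200) and the bolt at (453,240). In the top view the tray is at (260,229) with its handle at (280,246), the dispenser is at (362,168) and the lever pad at (384,199). Next I'll zoom in and get the depth.

```bash
cat > h.py <<'E'
import cv2,numpy as np
from station import r
def cal(n):
    c=r.get_calibration(n); R=cv2.Rodrigues(np.array(c['rvec']))[0]; t=np.array(c['tvec']).ravel()
    f=200/np.tan(np.radians(c['vfov'])/2)
    return f,c['cx'],c['cy'],R,t
def proj(n,P):
    f,cx,cy,R,t=cal(n); q=np.atleast_2d(P)@R.T+t
    return np.c_[f*q[:,0]/q[:,2]+cx,f*q[:,1]/q[:,2]+cy]
def ray(n,uv):
    f,cx,cy,R,t=cal(n); uv=np.atleast_2d(uv).astype(float)
    d=np.c_[(uv[:,0]-cx)/f,(uv[:,1]-cy)/f,np.ones(len(uv))]@R
    return -R.T@t,d
def onz(n,uv,z):
    o,d=ray(n,uv); s=(z-o[2])/d[:,2]; return o+d*s[:,None]
def cloud(n,d):
    v,u=np.mgrid[0:400,0:640]; o,dr=ray(n,np.c_[u.ravel(),v.ravel()])
    P=o+dr*d.ravel()[:,None]; P[d.ravel()==0]=np.nan
    return P.reshape(400,640,3)
def tri(a,ua,b,ub):
    o1,d1=ray(a,ua);o2,d2=ray(b,ub);d1=d1[0];d2=d2[0]
    s=np.linalg.lstsq(np.c_[d1,-d2],o2-o1,rcond=None)[0]
    p,q=o1+d1*s[0],o2+d2*s[1]; return (p+q)/2,np.linalg.norm(p-q)
E
python3 - <<'E'
from h import *
np.set_printoptions(precision=4,suppress=True)
for n in("scene","top"):
    print(n,proj(n,[[0,0,0],[.212,.588,.2],[.5,0,0],[.5,.2,0]]), 'cam',-cal(n)[3].T@cal(n)[4])
    p=cv2.imread(f"pics/{n}0.png")
    c=p[150:320,190:480] if n=='scene' else p[130:270,210:430]
    s=2.75 if n=='scene' else 3.6
    cv2.imwrite(f"pics/{n}0z.png",cv2.resize(c,None,fx=s,fy=s,interpolation=cv2.INTER_CUBIC))
C=cloud("top",np.load("top0.npy"));S=cloud("scene",np.load("scene0.npy"))
for uv in[(260,229),(300,200),(384,199),(365,155),(280,246),(243,167),(291,157),(409,233),(409,162),(358,180)]:print(uv,C[uv[1],uv[0]])
for uv in[(232,236),(236,248),(300,240),(385,215)]:print(uv,S[uv[1],uv[0]])
E
```

```text
scene [[113.9442 447.2491]
 [ 18.9035 171.3908]
 [321.19   262.8684]
 [251.1925 240.4054]] cam [-0.1587 -0.4116  0.4896]
top [[333.6084 388.5817]
 [117.3216 317.8266]
 [335.2609 222.5236]
 [272.0537 221.712 ]] cam [0.3181 0.0229 1.6357]
(260, 229) [ 0.4764  0.2374 -0.0001]
(300, 200) [ 0.5717  0.1134 -0.0072]
(384, 199) [ 0.558  -0.1412  0.1216]
(365, 155) [ 0.6972 -0.0872  0.0942]
(280, 246) [0.4218 0.17   0.0299]
(243, 167) [0.6669 0.2922 0.0411]
(291, 157) [0.6991 0.1415 0.049 ]
(409, 233) [ 0.47   -0.2325 -0.001 ]
(409, 162) [ 0.6848 -0.226   0.0607]
(358, 180) [ 0.6267 -0.0682  0.0569]
(232, 236) [0.4891 0.2521 0.003 ]
(236, 248) [0.4107 0.1637 0.0343]
(300, 240) [0.5603 0.0972 0.001 ]
(385, 215) [ 0.5543 -0.121   0.1231]
```

View pics/scene0z.png

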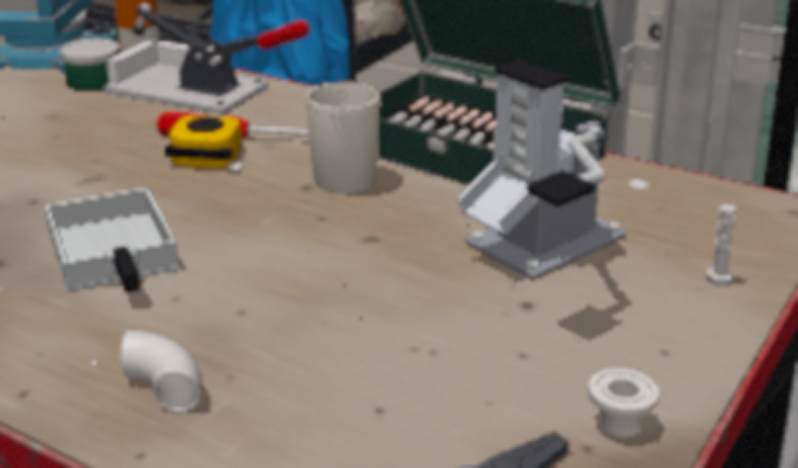

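View pics/top0z.png

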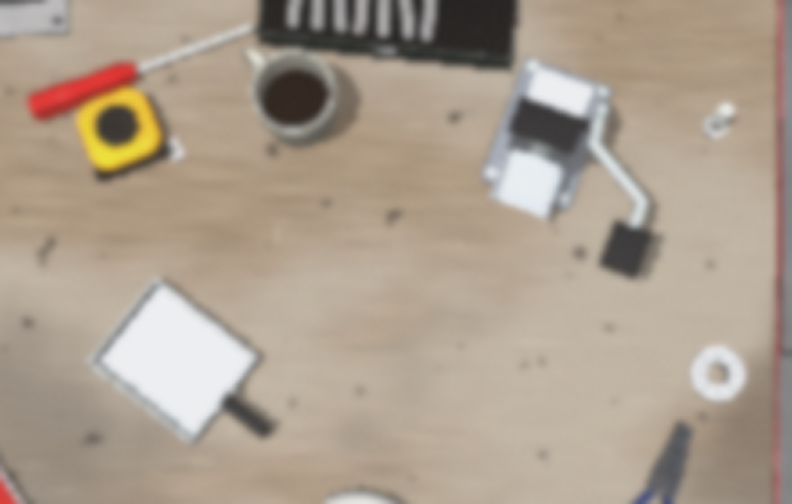

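Run:
```python
from h import *
np.set_printoptions(precision=4,suppress=True)
p=cv2.imread("pics/top0.png"); g=cv2.cvtColor(p,cv2.COLOR_BGR2HSV)
C=cloud("top",np.load("top0.npy"));S=cloud("scene",np.load("scene0.npy"))
ps=cv2.imread("pics/scene0.png");gs=cv2.cvtColor(ps,cv2.COLOR_BGR2HSV)
def big(m,roi,k=1):
    z=np.zeros_like(m);x0,y0,x1,y1=roi;z[y0:y1,x0:x1]=m[y0:y1,x0:x1]
    c,_=cv2.findContours(z,cv2.RETR_EXTERNAL,cv2.CHAIN_APPROX_NONE);return sorted(c,key=cv2.contourArea)[::-1][:k]
def centre(c):
    m=cv2.moments(c);return np.array([m['m10']/m['m00'],m['m01']/m['m00']])
dark=((g[...,2]<85)*255).astype(np.uint8)
dks=((gs[...,2]<70)*255).astype(np.uint8)
white=((g[...,1]<40)&(g[...,2]>130)).astype(np.uint8)*255
for nm,m,n,roi,z in[("pad top",dark,"top",(370,185,400,215),.122),("cap top",dark,"top",(345,150,380,180),.168),("handle top",dark,"top",(270,236,292,258),.034),
  ("pad sc",dks,"scene",(370,205,415,230),.122),("cap sc",dks,"scene",(365,165,400,185),.168),("handle sc",dks,"scene",(225,235,250,260),.034),
  ("traywhite",white,"top",(230,195,290,255),.0),("chute",white,"top",(340,168,368,195),.05)]:
    for c in big(m,roi):
        rc=cv2.minAreaRect(c);b=cv2.boxPoints(rc)
        print(nm,cv2.contourArea(c),centre(c),'world',onz(n,[centre(c)],z)[0],'box',onz(n,b,z)[:,:2].tolist() if 1 else 0)
```

```text
pad top 92.5 [383.7117 198.8937] world [ 0.5582 -0.1403  0.122 ] box [[0.546323223354784, -0.12170248941753002], [0.5796069761147982, -0.13275078975646293], [0.5709575652930389, -0.15923788939235492], [0.5377417257027368, -0.1481059685107353]]
cap top 148.5 [361.7508 164.7845] world [ 0.6499 -0.0725  0.168 ] box [[0.6450328305533037, -0.04249019472324529], [0.6718128446154544, -0.05183849027654394], [0.6532034840206477, -0.10341439069496981], [0.6265423984614669, -0.09393576761041818]]
handle top 22.0 [278.     244.8409] world [0.425  0.1758 0.034 ] box [[0.43396187212956994, 0.19360243561802865], [0.4400212502874418, 0.18897454627260252], [0.41589125452928255, 0.15750428284921006], [0.40986326720390426, 0.1621389491131309]]
pad sc 175.0 [393.8143 218.4724] world [ 0.5504 -0.1418  0.122 ] box [[0.5460418486436409, -0.11695026776868322], [0.6039760284039676, -0.1399864353505073], [0.5580858423971776, -0.16663869845357443], [0.5049391751458611, -0.1438721808645082]]
cap sc 458.5 [383.5809 172.016 ] world [ 0.6747 -0.0629  0.168 ] box [[0.6989317275539119, -0.004110846099593779], [0.738
[... 156 characters left out ...]
9958] world [0.4108 0.1646 0.034 ] box [[0.4220652131333068, 0.19451435517017535], [0.4393864041691766, 0.19230328524219997], [0.40051868171616356, 0.13688571042726827], [0.38471636733043046, 0.13964462203301453]]
traywhite 1965.0 [256.0717 231.5358] world [0.4682 0.2495 0.    ] box [[0.5484919107455293, 0.33544939822606795], [0.5508760494254271, 0.1476115132401123], [0.3991716434967215, 0.14381291764834023], [0.396715839476318, 0.32871468348199295]]
chute 374.5 [355.4557 179.4103] world [ 0.6298 -0.0607  0.05  ] box [[0.6131425864676633, -0.014380787612913146], [0.6724412528735337, -0.03324884263289668], [0.6466422466692915, -0.11181939594536154], [0.5876842025957374, -0.09253149942751226]]
```

Run:
```python
from h import *
np.set_printoptions(precision=4,suppress=True)
C=cloud("top",np.load("top0.npy"));S=cloud("scene",np.load("scene0.npy"))
for nm,A in(("top",C),("scene",S)):
    m=(A[...,0]>.54)&(A[...,0]<.78)&(A[...,1]>-.2)&(A[...,1]<0.02)
    P=A[m]
    print(nm)
    h=np.histogram(P[:,2],bins=np.arange(-.01,.2,.01));print(h[0])
    for lo,hi in((.012,.2),(.15,.19),(.11,.135)):
        Q=P[(P[:,2]>lo)&(P[:,2]<hi)]
        if len(Q)>5:print(lo,hi,len(Q),Q.mean(0),Q.min(0),Q.max(0), cv2.minAreaRect(Q[:,:2].astype(np.float32)))
    m=(A[...,0]>.36)&(A[...,0]<.58)&(A[...,1]>.1)&(A[...,1]<.36)&(A[...,2]>.012)
    Q=A[m];print('tray',len(Q),Q.mean(0),cv2.minAreaRect(Q[:,:2].astype(np.float32)))
```

```text
top
[2038 1581  242   94   21   75   90   87   23   38  129   14  187  147
   10    5    0  176   37    0]
0.012 0.2 1318 [ 0.6624 -0.0733  0.0882] [ 0.5401 -0.1599  0.012 ] [0.78   0.0199 0.1746] ((0.6649763584136963, -0.07909880578517914), (0.2814464271068573, 0.1284695863723755), 21.235248565673828)
0.15 0.19 213 [ 0.6513 -0.0703  0.167 ] [ 0.6285 -0.0996  0.16  ] [ 0.6734 -0.0415  0.1746] ((0.6516096591949463, -0.07022668421268463), (0.056607384234666824, 0.03285960108041763), 67.61256408691406)
0.11 0.135 339 [ 0.6019 -0.1269  0.1198] [ 0.5401 -0.1599  0.1101] [ 0.6896 -0.043   0.1347] ((0.6068475842475891, -0.11670926958322525), (0.1454579383134842, 0.08659200370311737), 30.09235954284668)
tray 251 [0.4583 0.2257 0.0262] ((0.4410545229911804, 0.22128024697303772), (0.19102199375629425, 0.1412317454814911), 61.786827087402344)
scene
[ 580 3166  183  122  127  172  170  183   85  124  145  106  245  304
   98  114   86  184    7    0]
0.012 0.2 2391 [ 0.642  -0.083   0.0925] [ 0.5402 -0.1594  0.0121] [0.7491 0.0199 0.1708] ((0.652991771697998, -0.08629561960697174), (0.25333189964294434, 0.1352437138557434), 20.361783981323242)
0.15 0.19 277 [ 0.647  -0.0738  0.1635] [ 0.6282 -0.1009  0.1501] [ 0.6772 -0.0417  0.1708] ((0.6513165235519409, -0.0717901661992073), (0.05834081396460533, 0.03255815804004669), 66.69609069824219)
0.11 0.135 604 [ 0.6164 -0.1093  0.1211] [ 0.5402 -0.1594  0.11  ] [ 0.6882 -0.0423  0.135 ] ((0.6058511137962341, -0.11479455977678299), (0.14615634083747864, 0.08784635365009308), 27.411964416503906)
tray 688 [0.4632 0.2301 0.023 ] ((0.4596529006958008, 0.22448624670505524), (0.16520053148269653, 0.09458669275045395), 53.405399322509766)
```

Run:
```python
from h import *
p=cv2.imread("pics/top0.png")[140:220,335:402]; a=cv2.resize(p,None,fx=7,fy=7,interpolation=cv2.INTER_CUBIC)
q=cv2.imread("pics/scene0.png")[160:260,350:425]; b=cv2.resize(q,None,fx=6,fy=6,interpolation=cv2.INTER_CUBIC)
cv2.imwrite("pics/dt.png",a);cv2.imwrite("pics/ds.png",b)
p=cv2.imread("pics/top0.png")[200:260,230:295];cv2.imwrite("pics/tt.png",cv2.resize(p,None,fx=9,fy=9,interpolation=cv2.INTER_CUBIC))
q=cv2.imread("pics/scene0.png")[210:265,200:265]; cv2.imwrite("pics/ts.png",cv2.resize(q,None,fx=9,fy=9,interpolation=cv2.INTER_CUBIC))
```

```text
(no output)
```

View pics/dt.png

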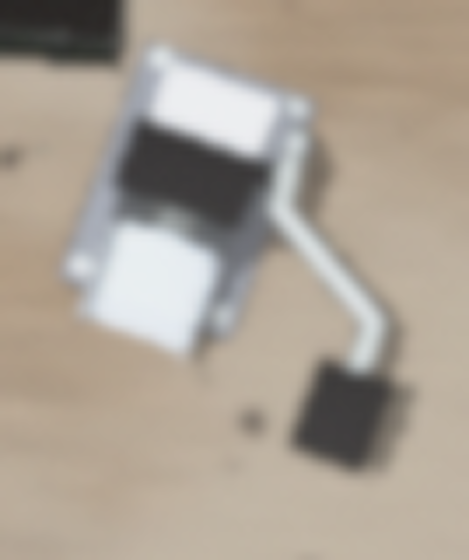

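View pics/ds.png

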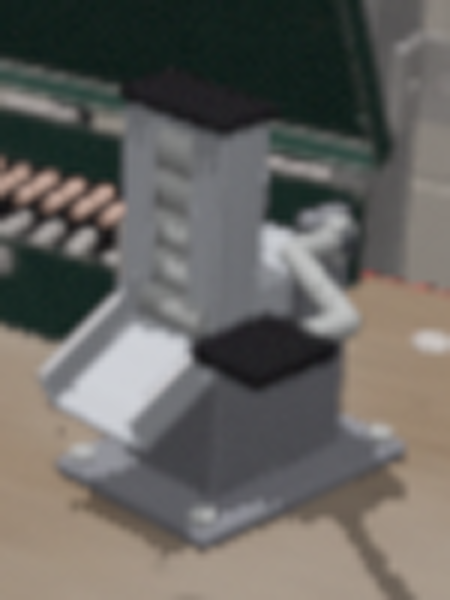

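View pics/tt.png

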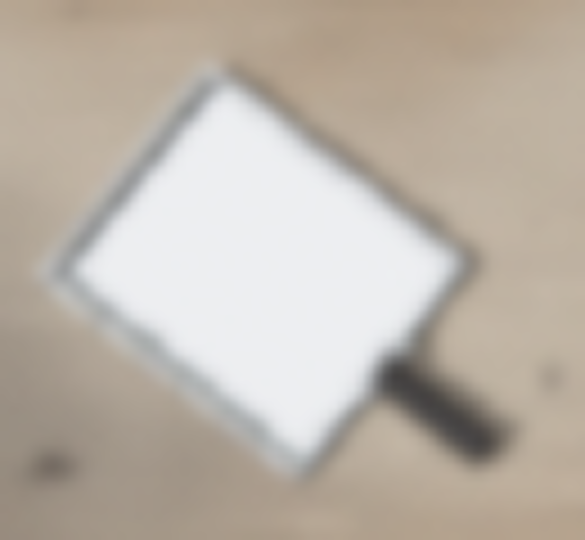

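View pics/ts.png

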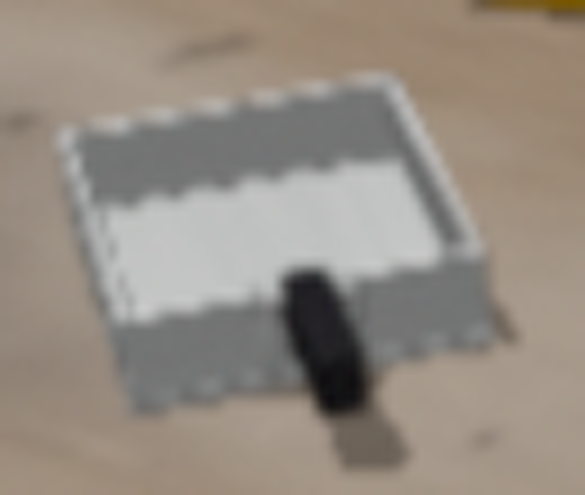

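Run:
```python
from h import *
np.set_printoptions(precision=4,suppress=True)
def up(x,u0,v0,s): return np.array([u0+(x[0]+.5)/s-.5, v0+(x[1]+.5)/s-.5])
T=lambda x:up(x,335,140,7); S=lambda x:up(x,350,160,6)
bt=[(162,55),(297,108),(78,265),(222,318)]
B=onz("top",[T(x) for x in bt],.010);print(B)
for a,b in(((78,265),(86,452)),((222,318),(204,514)),((297,108),(381,430))):
    print('bolt',tri("top",T(a),"scene",S(b)), onz("scene",[S(b)],.01))
print('foot centre',B.mean(0))
for i,j in((0,2),(1,3)): d=B[i]-B[j];print('x yaw',np.degrees(np.arctan2(d[1],d[0])),np.linalg.norm(d))
for i,j in((0,1),(2,3)): d=B[i]-B[j];print('y yaw-90',np.degrees(np.arctan2(d[1],d[0]))-90,np.linalg.norm(d))
# pad corners
pt=[(320,357),(392,378),(360,468),(292,442)]
P=onz("top",[T(x) for x in pt],.122);print('pad',P.mean(0),P)
print('pad sc',onz("scene",[S((265,351))],.122), tri("top",T((341,411)),"scene",S((265,351))))
cp=[(140,122),(270,160),(238,226),(115,183)];P=onz("top",[T(x) for x in cp],.168);print('cap',P.mean(0),P)
L=onz("top",[T((80,310)),T((190,356))],.047);print('lip',L.mean(0),L)
TT=lambda x:up(x,230,200,9); TS=lambda x:up(x,200,210,9)
a=[(218,65),(478,258),(300,476),(50,272)]; b=[(392,75),(485,247),(122,318),(66,130)]
A=onz("top",[TT(x) for x in a],.028);Bq=onz("scene",[TS(x) for x in b],.028)
print('tray',A,A.mean(0),'\n',Bq,Bq.mean(0))
for x,y in zip(a,b):print(tri("top",TT(x),"scene",TS(y)))
for R in(A,Bq):
    for i,j in((0,1),(3,2)):
        d=R[i]-R[j];print('tray yaw',np.degrees(np.arctan2(d[1],d[0])),np.linalg.norm(d))
    for i,j in((3,0),(2,1)):
        d=R[i]-R[j];print('tray yaw',np.degrees(np.arctan2(d[1],d[0]))-90,np.linalg.norm(d))
print('handle end', tri("top",TT((490,452)),"scene",TS((347,372))), tri("top",TT((392,372)),"scene",TS((305,275))))
```

```text
[[ 0.7427 -0.0697  0.01  ]
 [ 0.7184 -0.1317  0.01  ]
 [ 0.6437 -0.0318  0.01  ]
 [ 0.62   -0.0973  0.01  ]]
bolt (array([ 0.6439, -0.0323,  0.011 ]), np.float64(0.0013833768339152103)) [[ 0.6461 -0.032   0.01  ]]
bolt (array([ 0.6189, -0.0962,  0.0135]), np.float64(0.0018843669078844121)) [[ 0.6239 -0.0932  0.01  ]]
bolt (array([ 0.7171, -0.1306,  0.0139]), np.float64(0.0016549712088662187)) [[ 0.7236 -0.1276  0.01  ]]
foot centre [ 0.6812 -0.0826  0.01  ]
x yaw -21.00208127132709 0.10600359668510763
x yaw -19.27442061700652 0.10424242522913586
y yaw-90 -21.410701359273787 0.06656170891573585
y yaw-90 -19.905781245129788 0.0697155614216152
pad [ 0.5599 -0.1391  0.122 ] [[ 0.583  -0.1304  0.122 ]
 [ 0.5744 -0.1607  0.122 ]
 [ 0.5359 -0.1469  0.122 ]
 [ 0.5465 -0.1184  0.122 ]]
pad sc [[ 0.5519 -0.141   0.122 ]] (array([ 0.5603, -0.1388,  0.118 ]), np.float64(0.0016774539769117674))
cap [ 0.6515 -0.0727  0.168 ] [[ 0.6727 -0.0517  0.168 ]
 [ 0.6573 -0.1055  0.168 ]
 [ 0.6293 -0.0922  0.168 ]
 [ 0.6468 -0.0415  0.168 ]]
lip [ 0.6059 -0.056   0.047 ] [[ 0.6159 -0.0315  0.047 ]
 [ 0.5958
[... 359 characters left out ...]
12]), np.float64(0.005345890430599988))
(array([0.4007, 0.2226, 0.0301]), np.float64(0.0016899725901936558))
(array([0.469 , 0.3115, 0.0301]), np.float64(0.002861047336103005))
tray yaw 54.39005089112832 0.1133792211509978
tray yaw 52.17722373897718 0.11218263344419245
tray yaw 52.74608776751086 0.0914234409007069
tray yaw 52.05500073658166 0.09579689678500362
tray yaw 53.79060238073634 0.11074259433832354
tray yaw 52.770714744659294 0.11274485426490712
tray yaw 52.41321001247556 0.09088105727149737
tray yaw 53.66709451276117 0.09286181036643008
handle end (array([0.4103, 0.1576, 0.0291]), np.float64(0.0004954908498190723)) (array([0.4359, 0.1923, 0.034 ]), np.float64(0.0030748483046067125))
```

```bash
cat >> h.py <<'E'
from scipy.spatial.transform import Rotation as Ro
np.set_printoptions(precision=4,suppress=True)
def go(pos,yaw,s=None):
    """row (cm, 10deg) from measured pose to pos with tool down, jaw axis at yaw (deg)"""
    s=s or r.sense(); R=np.array(s['ee_rot']); p=np.array(s['tcp_pos'])
    c,n=np.cos(np.radians(yaw)),np.sin(np.radians(yaw))
    G=np.array([[0,c,n],[0,n,-c],[-1,0,0.]])
    rv=np.degrees(Ro.from_matrix(R.T@G).as_rotvec())/10
    sh=R.T@(np.array(pos)-p)*100
    print('t',s['time_s'],'tcp',p,'f',s['wrist_force'],'w',round(s['gripper_width'],3),'j',np.round(s['joints'],1))
    print('row',np.round(np.r_[sh,rv],2));
E
python3 -c "
from h import *
go([.423,.174,.12],-37)"
```

```text
t 0.1 tcp [0.2122 0.5873 0.2008] f [0.3538 0.9394 0.8722] w 1.003 j [ 84.9  22.1   0.4  -0.  -68.4 -14.8]
row [  8.14  31.68 -33.87  -7.29   0.01  -0.01]
```

Call:
play_rows(
  plan=[
    [[0.5,3.5,-3.7,-0.8,0,0],[1.2,7,-7.5,-1.6,0,0],[2,10.5,-11.2,-2.4,0,0],[3,14,-15,-3.2,0,0],[4,17.5,-18.7,-4,0,0]],
  ],
  hand=0.6,
)

```text
time_s: 0.72
tcp_pos: [0.3292, 0.3578, 0.1613]
ee_rot: [[-0.0, 0.349, -0.937], [-0.0, -0.937, -0.349], [-1.0, 0.0, 0.0]]
wrist_force: [0.8, 0.3, 0.2]
gripper_width: 0.607
```

```bash
python3 -c "
from h import *
go([.423,.174,.12],-37)"
```

```text
t 0.725 tcp [0.3292 0.3578 0.1613] f [0.8328 0.3105 0.158 ] w 0.607 j [ 66.6  10.6 -22.   -0.  -57.4  43.8]
row [ 4.13 20.5  -2.39 -3.26  0.   -0.  ]
```

Call:
play_rows(
  plan=[
    [[1,5,-0.6,-0.8,0,0],[2,10,-1.2,-1.6,0,0],[3,15,-1.8,-2.4,0,0],[4.1,20.5,-2.4,-3.3,0,0],[4.1,20.5,-2.4,-3.3,0,0]],
  ],
)

```text
time_s: 1.35
tcp_pos: [0.4217, 0.1719, 0.1195]
ee_rot: [[-0.003, 0.797, -0.604], [-0.002, -0.604, -0.797], [-1.0, -0.001, 0.003]]
wrist_force: [0.1, 0.1, 0.1]
gripper_width: 0.6
```

Run:
```python
from h import *
go([.423,.174,.05],-37)
p,d=r.capture("scene"); c=p[160:280,180:320]
cv2.imwrite("pics/g1.png",cv2.resize(c,None,fx=5,fy=5,interpolation=cv2.INTER_CUBIC))
```

```text
t 1.35 tcp [0.4217 0.1719 0.1195] f [0.1192 0.1172 0.0567] w 0.6 j [ 42.7  10.5 -29.2  -0.  -50.5 100.1]
row [ 6.95 -0.01 -0.27 -0.02  0.02  0.01]
```

View pics/g1.png

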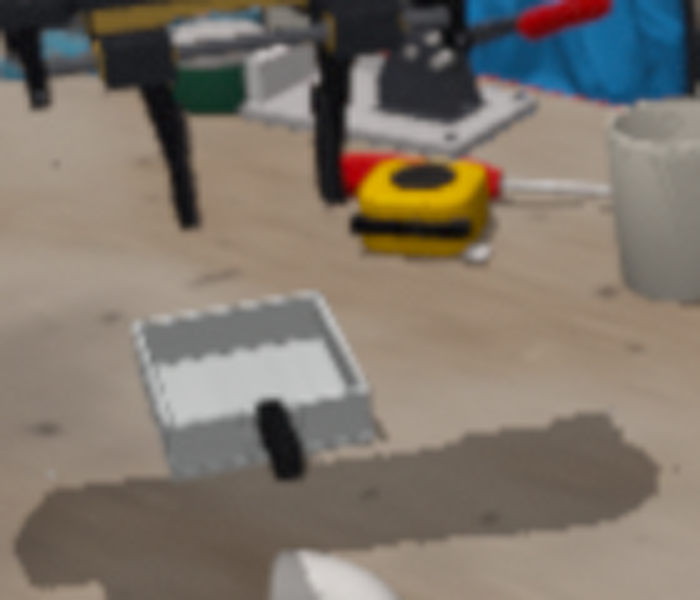

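Run:
```python
from h import *
s=r.sense(); R=s['ee_rot'];p=s['tcp_pos']
for n in("scene","top"): print(n,proj(n,[p,p+R[:,1]*.026,p-R[:,1]*.026]), (proj(n,[p+R[:,1]*.03,p-R[:,1]*.03])-[180,160])*5)
p,d=r.capture("top"); c=p[190:270,220:320]
cv2.imwrite("pics/g1t.png",cv2.resize(c,None,fx=6,fy=6,interpolation=cv2.INTER_CUBIC))
```

```text
scene [[232.291  209.6759]
 [244.3179 207.7   ]
 [220.0354 211.6893]] [[330.7417 236.9965]
 [190.6463 260.0125]]
top [[275.9722 243.9087]
 [281.5517 236.8528]
 [270.3677 250.9963]] [[512.0392 378.8505]
 [447.5158 460.4477]]
```

View pics/g1t.png

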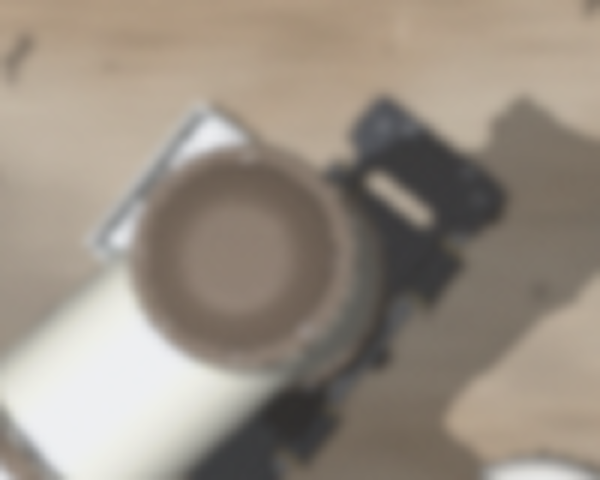

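Call:
play_rows(
  plan=[
    [[3,0,-0.1,0,0,0],[6,0,-0.2,0,0,0],[8.5,0,-0.2,0,0,0],[10.2,0,-0.2,0,0,0],[10.2,0,-0.2,0,0,0]],
  ],
)

```text
time_s: 2.08
tcp_pos: [0.4221, 0.1777, 0.0179]
ee_rot: [[-0.002, 0.801, -0.599], [-0.002, -0.599, -0.801], [-1.0, -0.001, 0.003]]
wrist_force: [0.2, 0.6, 0.3]
gripper_width: 0.602
```

Run:
```python
from h import *
go([.423,.174,.010],-37)
p,d=r.capture("scene"); c=p[180:280,180:300]
cv2.imwrite("pics/g2.png",cv2.resize(c,None,fx=6,fy=6,interpolation=cv2.INTER_CUBIC))
```

```text
t 2.075 tcp [0.4221 0.1777 0.0179] f [0.2392 0.5668 0.3267] w 0.602 j [ 43.2  19.7 -35.7  -0.  -34.8 100. ]
row [0.79 0.29 0.24 0.02 0.01 0.  ]
```

View pics/g2.png

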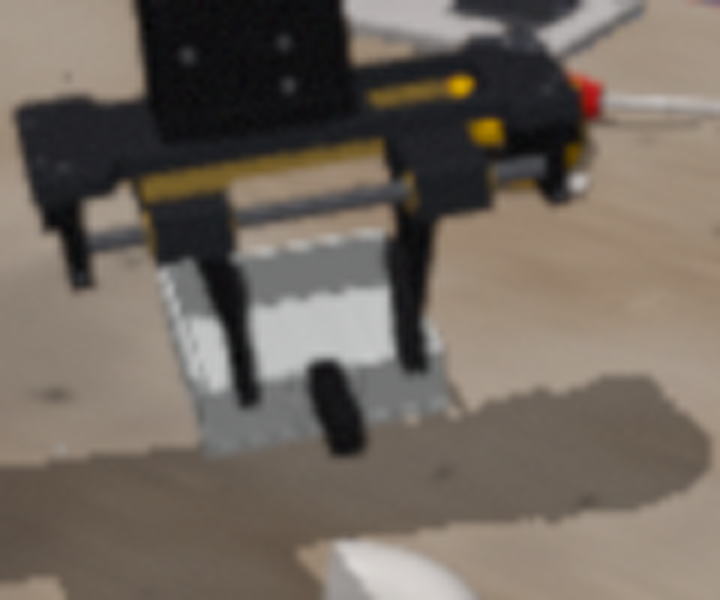

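Run:
```python
from h import *
p,d=r.capture("scene"); S=cloud("scene",d)
s=r.sense(); R=s['ee_rot'];t=s['tcp_pos']
print((proj("scene",[t+R[:,1]*.03,t-R[:,1]*.03,t])-[180,180])*6)
def q(x,y):
    u,v=int(round(180+x/6)),int(round(180+y/6)); 
    return u,v,S[v,u],R.T@(S[v,u]-t)*1000
for a in[(246,395),(240,360),(232,320),(412,360),(412,330),(410,300),(335,380),(345,430),(320,375)]:print(a,*q(*a))
# all points close to tool lower part
L=(S-t)@R*1000
m=(abs(L[...,2])<40)&(abs(L[...,1])<60)&(L[...,0]<30)&(L[...,0]>-60)
k=m&(S[...,2]>.036)
Q=L[k];print(len(Q));
for lo in range(-60,-10,5):
    w=Q[(Q[:,0]>=lo)&(Q[:,0]<lo+5)]; print(lo,len(w),np.round(np.percentile(w,[5,50,95],axis=0),1).tolist() if len(w) else'')
```

```text
[[412.8724 402.4128]
 [253.2627 434.2359]
 [333.9052 418.1573]]
(246, 395) 221 246 [0.3916 0.1891 0.0414] [-22.1294 -31.8901  10.2314]
(240, 360) 220 240 [0.3916 0.1898 0.0561] [-36.8485 -32.3367   9.6735]
(232, 320) 219 233 [0.3891 0.1874 0.0751] [-55.8027 -32.9049  13.0794]
(412, 360) 249 240 [0.4396 0.1503 0.0441] [-24.8401  29.719   12.6009]
(412, 330) 249 235 [0.4417 0.1509 0.0556] [-36.2774  31.0711  10.8725]
(410, 300) 248 230 [0.4419 0.1527 0.0675] [-48.1743  30.1922   9.2916]
(335, 380) 236 243 [0.4285 0.18   0.0335] [-14.1574   3.0318  -4.5445]
(345, 430) 238 252 [0.4101 0.1584 0.0261] [-6.7795  1.2392 23.7492]
(320, 375) 233 242 [0.4274 0.1879 0.0343] [-15.0003  -2.5685 -10.2271]
174
-60 26 [[-59.8, -36.9, 2.9], [-57.4, 26.2, 10.3], [-55.3, 37.3, 13.3]]
-55 21 [[-54.4, -35.6, 2.4], [-52.3, 27.9, 11.1], [-50.4, 36.3, 14.3]]
-50 23 [[-49.5, -33.8, -3.8], [-47.8, 26.8, 10.6], [-45.8, 34.5, 13.0]]
-45 19 [[-45.0, -34.3, -5.6], [-43.4, 26.1, 10.1], [-41.7, 33.3, 13.1]]
-40 22 [[-39.7, -34.9, 0.5], [-37.7, -0.2, 10.1], [-35.4, 33.0, 12.6]]
-35 23 [[-34.9, -34.9, -2.6], [-33.4, 26.0, 10.8], [-30.5, 32.8, 13.6]]
-30 19 [[-29.6, -35.1, -0.3], [-28.1, 26.0, 10.2], [-25.9, 34.7, 12.9]]
-25 20 [[-24.8, -34.8, -5.6], [-23.3, -0.8, 10.0], [-20.4, 32.3, 12.6]]
-20 1 [[-16.9, 1.8, 14.7], [-16.9, 1.8, 14.7], [-16.9, 1.8, 14.7]]
-15 0
```

The fingertips look about 20 mm higher than the stated TCP. Before grasping I'll raise the gripper, shut it and check the tip position.

Call:
play_rows(
  plan=[
    [[-3,0.3,0.2,0,0,0],[-3,0.3,0.2,0,0,0],[-3,0.3,0.2,0,0,0],[-3,0.3,0.2,0,0,0],[-3,0.3,0.2,0,0,0]],
  ],
  hand=0,
)

```text
time_s: 2.8
tcp_pos: [0.424, 0.1734, 0.0483]
ee_rot: [[-0.001, 0.8, -0.6], [-0.001, -0.6, -0.8], [-1.0, -0.0, 0.001]]
wrist_force: [-0.4, 0.2, 0.4]
gripper_width: 0.118
```

```bash
cat > tip.py <<'E'
from h import *
go([.423,.174,.010],-37)
p,d=r.capture("scene"); c=p[160:260,180:300]
cv2.imwrite("pics/g3.png",cv2.resize(c,None,fx=6,fy=6,interpolation=cv2.INTER_CUBIC))
S=cloud("scene",d)
s=r.sense(); R=s['ee_rot'];t=s['tcp_pos']
print((proj("scene",[t])-[180,160])*6)
L=(S-t)@R*1000
k=(abs(L[...,2])<25)&(abs(L[...,1])<60)&(L[...,0]<10)&(L[...,0]>-110)&(S[...,2]>.036)
Q=L[k]
for lo in range(-110,5,5):
    w=Q[(Q[:,0]>=lo)&(Q[:,0]<lo+5)]; print(lo,len(w),np.round(np.percentile(w,[5,50,95],axis=0),1).tolist() if len(w) else'')
E
python3 tip.py
```

```text
t 2.8 tcp [0.424  0.1734 0.0483] f [-0.3565  0.1807  0.3838] w 0.118 j [ 42.7  16.7 -34.   -0.  -39.4 100.5]
row [ 3.83 -0.11  0.01  0.01  0.01  0.  ]
[[337.3334 472.3308]]
-110 6 [[-109.5, -37.6, -5.2], [-107.2, -37.4, 8.8], [-105.1, 9.9, 10.8]]
-105 12 [[-104.5, -53.6, -24.7], [-102.9, -37.7, -15.8], [-100.1, 10.2, 4.0]]
-100 6 [[-99.4, -37.6, -19.3], [-97.9, 10.0, -10.2], [-95.8, 10.3, 1.3]]
-95 1 [[-92.3, 10.1, 12.9], [-92.3, 10.1, 12.9], [-92.3, 10.1, 12.9]]
-90 4 [[-89.5, 9.9, 2.4], [-87.8, 10.0, 11.6], [-87.1, 11.3, 13.9]]
-85 28 [[-84.1, -21.2, 2.1], [-81.8, 10.1, 11.1], [-80.7, 21.3, 12.7]]
-80 27 [[-79.5, -19.9, -0.2], [-77.6, 9.8, 11.3], [-75.3, 19.0, 14.3]]
-75 37 [[-74.7, -17.7, -5.7], [-71.8, 5.6, 10.3], [-70.3, 17.6, 13.5]]
-70 34 [[-69.9, -17.8, -7.1], [-68.1, 6.5, 10.6], [-65.5, 17.5, 12.7]]
-65 31 [[-64.8, -16.8, 4.4], [-62.3, 5.1, 10.3], [-60.4, 17.4, 12.8]]
-60 27 [[-59.6, -16.3, 2.0], [-57.9, 5.2, 10.5], [-55.2, 15.9, 12.5]]
-55 25 [[-54.5, -14.8, -4.5], [-52.7, 6.1, 9.9], [-50.5, 14.7, 12.4]]
-50 23 [[-49.3, -13.4, 1.6], [-47.9, 5.8, 10.3], [-45.1, 14.3, 13.6]]
-45 18 [[-44.2, -13.7, -0.5], [-42.8, 5.6, 9.5], [-41.0, 12.7, 11.5]]
-40 27 [[-39.8, -13.6, -1.1], [-37.7, 5.4, 9.9], [-35.3, 13.2, 12.4]]
-35 23 [[-34.6, -13.7, -4.8], [-32.2, 5.5, 9.0], [-30.5, 13.1, 12.3]]
-30 25 [[-29.7, -13.6, -5.9], [-27.6, -5.9, 10.5], [-25.1, 12.4, 14.4]]
-25 13 [[-24.6, -13.5, -3.4], [-23.3, 5.4, 10.0], [-21.6, 12.9, 13.6]]
-20 0 
-15 0 
-10 0 
-5 0 
0 0
```

View pics/g3.png

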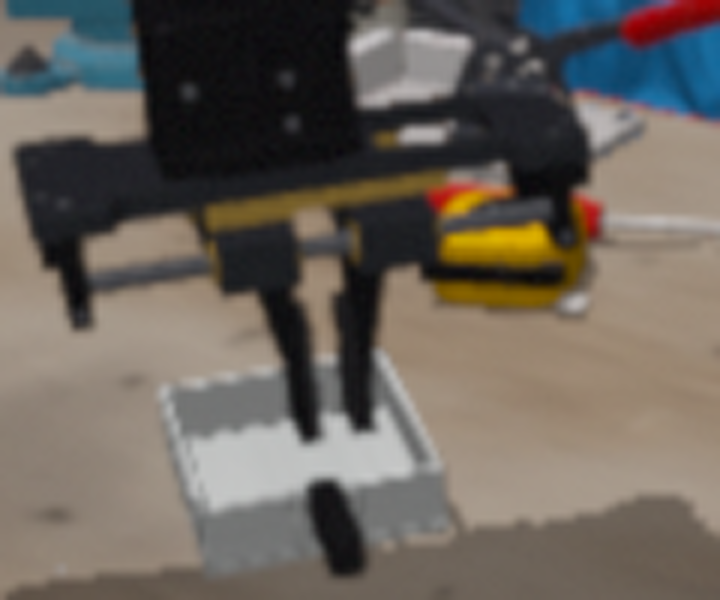

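The shut fingers also end about 20 mm behind the reported TCP in the scene depth. I'll open and go down in small steps, watching the force and the picture.

Call:
play_rows(
  plan=[
    [[0,-0.1,0,0,0,0],[0,-0.1,0,0,0,0],[1,-0.1,0,0,0,0],[2.5,-0.1,0,0,0,0],[3.6,-0.1,0,0,0,0]],
  ],
  hand=0.5,
)

```text
time_s: 3.48
tcp_pos: [0.4231, 0.1739, 0.0117]
ee_rot: [[-0.001, 0.8, -0.6], [-0.001, -0.6, -0.8], [-1.0, -0.0, 0.001]]
wrist_force: [-0.2, 0.4, -0.4]
gripper_width: 0.482
```

Call:
play_rows(
  plan=[
    [[0,0,0,0,0,0],[0.3,0,0,0,0,0],[0.6,0,0,0,0,0],[0.8,0,0,0,0,0],[0.8,0,0,0,0,0]],
  ],
)

```text
time_s: 4.1
tcp_pos: [0.4234, 0.1742, 0.0047]
ee_rot: [[-0.0, 0.8, -0.6], [-0.0, -0.6, -0.8], [-1.0, -0.0, 0.0]]
wrist_force: [0.1, -0.7, -0.3]
gripper_width: 0.5
```

```bash
sed -i 's/g3.png/g4.png/;s/>.036)/>.006)\&(S[...,2]<.2)/' tip.py; python3 tip.py | head -4
```

```text
t 4.1 tcp [0.4234 0.1742 0.0047] f [ 0.0687 -0.7464 -0.3228] w 0.5 j [ 42.8  21.  -36.5  -0.  -32.5 100.3]
row [-0.53 -0.02  0.04  0.01  0.    0.  ]
[[345.8318 574.099 ]]
-110 6 [[-108.1, -55.2, -1.5], [-107.4, -13.9, 9.7], [-105.8, 26.9, 20.4]]
```

View pics/g4.png

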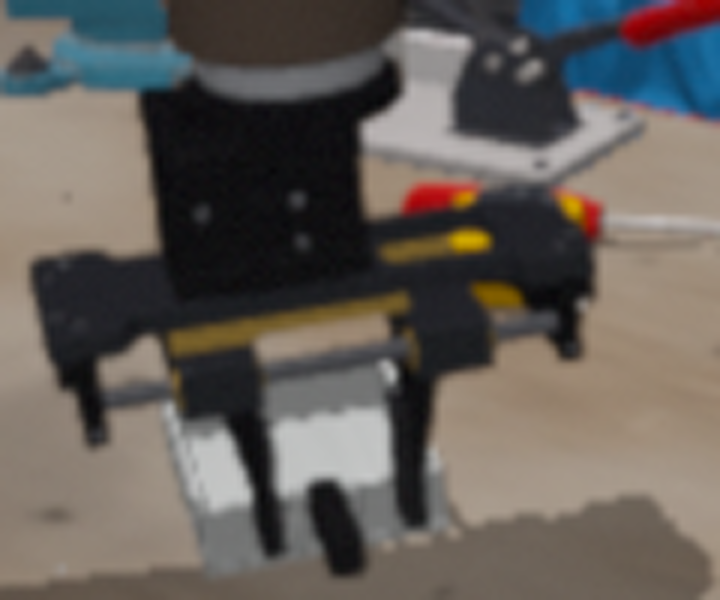

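Call:
play_rows(
  plan=[
    [[0.2,0,0,0,0,0],[0.4,0,0,0,0,0],[0.4,0,0,0,0,0]],
  ],
)

```text
time_s: 4.53
tcp_pos: [0.4233, 0.1741, 0.0006]
ee_rot: [[-0.0, 0.8, -0.6], [-0.0, -0.6, -0.8], [-1.0, -0.0, 0.0]]
wrist_force: [0.0, -0.8, 0.9]
gripper_width: 0.498
```

Call:
play_rows(
  plan=[
    [[0.1,0,0,0,0,0],[0.2,0,0,0,0,0],[0.2,0,0,0,0,0]],
  ],
)

```text
time_s: 4.9
tcp_pos: [0.4234, 0.1742, -0.0013]
ee_rot: [[-0.0, 0.8, -0.6], [-0.0, -0.6, -0.8], [-1.0, -0.0, 0.0]]
wrist_force: [0.1, 0.1, 0.4]
gripper_width: 0.503
```

Call:
play_rows(
  plan=[
    [[0.1,0,0,0,0,0],[0.2,0,0,0,0,0],[0.3,0,0,0,0,0],[0.3,0,0,0,0,0]],
  ],
)

```text
time_s: 5.4
tcp_pos: [0.4234, 0.1741, -0.0044]
ee_rot: [[-0.0, 0.8, -0.6], [-0.0, -0.6, -0.8], [-1.0, -0.0, 0.0]]
wrist_force: [-0.3, 0.2, -0.6]
gripper_width: 0.497
```

Call:
play_rows(
  plan=[
    [[0.2,0,0,0,0,0],[0.4,0,0,0,0,0],[0.4,0,0,0,0,0]],
  ],
)

```text
time_s: 5.78
tcp_pos: [0.4234, 0.1741, -0.0084]
ee_rot: [[-0.0, 0.8, -0.6], [-0.0, -0.6, -0.8], [-1.0, -0.0, 0.0]]
wrist_force: [-0.4, 0.2, -0.1]
gripper_width: 0.497
```

```bash
sed -i 's/g4.png/g5.png/' tip.py; python3 tip.py | head -3
```

```text
t 5.775 tcp [ 0.4234  0.1741 -0.0084] f [-0.4282  0.166  -0.0912] w 0.497 j [ 42.8  22.5 -37.2   0.  -30.4 100.3]
row [-1.84 -0.02  0.03  0.01  0.    0.  ]
[[349.0841 604.4146]]
```

View pics/g5.png

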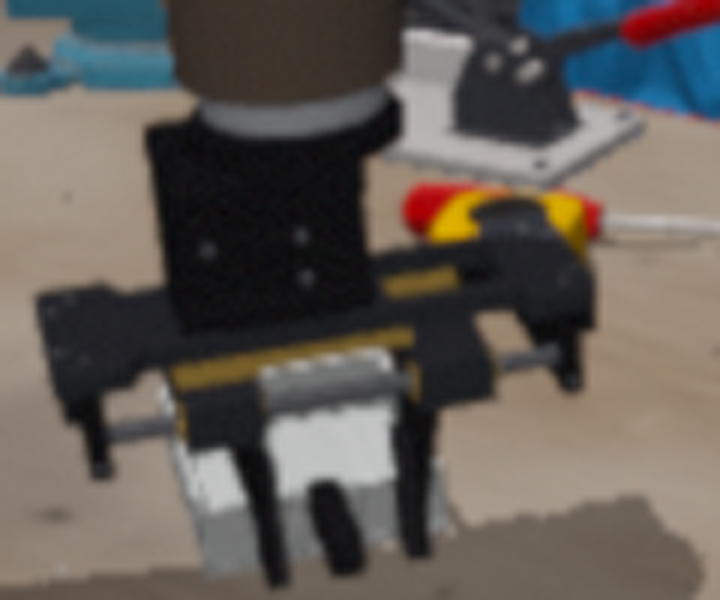

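The picture agrees: reported z is about 20 mm too low and the tips really sit about 12 mm above the bench, straddling the handle at (335,530). I'll go a little lower and close.

Call:
play_rows(
  plan=[
    [[0.2,0,0,0,0,0],[0.3,0,0,0,0,0],[0.3,0,0,0,0,0]],
  ],
)

```text
time_s: 6.2
tcp_pos: [0.4234, 0.1742, -0.0113]
ee_rot: [[-0.0, 0.8, -0.6], [-0.0, -0.6, -0.8], [-1.0, -0.0, 0.0]]
wrist_force: [0.4, -0.6, 0.2]
gripper_width: 0.498
```

Call:
play_rows(
  plan=[
    [[0,0,0,0,0,0],[0,0,0,0,0,0],[0,0,0,0,0,0],[0,0,0,0,0,0],[0,0,0,0,0,0]],
  ],
  hand=0,
)

```text
time_s: 6.82
tcp_pos: [0.4234, 0.1742, -0.0112]
ee_rot: [[-0.0, 0.8, -0.6], [-0.0, -0.6, -0.8], [-1.0, -0.0, 0.0]]
wrist_force: [-0.8, 0.6, 0.7]
gripper_width: 0.159
```

```bash
sed -i 's/g5.png/g6.png/' tip.py; python3 tip.py | head -3
```

```text
t 6.825 tcp [ 0.4234  0.1742 -0.0112] f [-0.8347  0.6036  0.7119] w 0.159 j [ 42.8  22.8 -37.3  -0.  -30.  100.4]
row [-2.12 -0.02  0.04  0.01  0.    0.  ]
[[349.6031 610.6906]]
```

View pics/g6.png

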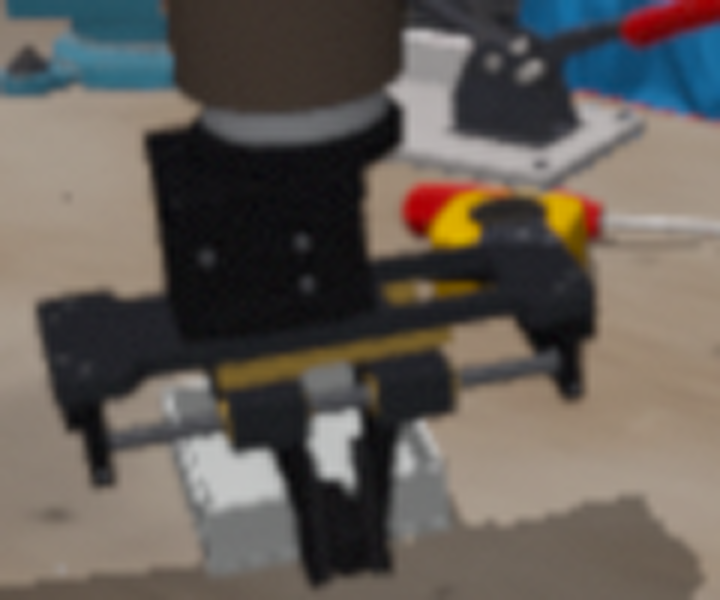

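Run:
```python
from h import *
S=cloud("scene",np.load("scene0.npy"))
m=(S[...,0]>.28)&(S[...,0]<.42)&(S[...,1]>0)&(S[...,1]<.14)&(S[...,2]>.008)
Q=S[m];print('pipe',Q.min(0),Q.max(0))
go([.432,.0075,-.011],-110)
go([.432,.09,-.011],-75)
```

```text
pipe [0.3158 0.0279 0.0081] [0.3575 0.1055 0.0368]
t 6.875 tcp [ 0.4234  0.1743 -0.0112] f [-0.9139  0.2707  0.6316] w 0.158 j [ 42.8  22.8 -37.3  -0.  -30.  100.3]
row [-0.02 10.69 12.83  7.31  0.    0.  ]
t 6.875 tcp [ 0.4234  0.1743 -0.0112] f [-0.9139  0.2707  0.6316] w 0.158 j [ 42.8  22.8 -37.3  -0.  -30.  100.3]
row [-0.02  5.74  6.23  3.81  0.    0.  ]
```

Call:
play_rows(
  plan=[
    [[0,0.7,0.7,0.5,0,0],[0,1.9,2.1,1.3,0,0],[0,3.2,3.5,2.1,0,0],[0,4.5,4.9,3,0,0],[0,5.7,6.2,3.8,0,0]],
  ],
)

```text
time_s: 7.5
tcp_pos: [0.4323, 0.0902, -0.0112]
ee_rot: [[0.001, 0.257, -0.966], [0.001, -0.966, -0.257], [-1.0, -0.0, -0.001]]
wrist_force: [-0.7, 2.2, -1.7]
gripper_width: 0.151
```

Run:
```python
from h import *
go([.432,.0075,-.011],-110)
```

```text
t 7.5 tcp [ 0.4323  0.0902 -0.0112] f [-0.7482  2.1515 -1.6628] w 0.151 j [ 33.   21.6 -39.6  -0.  -28.7  71.9]
row [-0.03  7.98  2.15  3.49 -0.    0.  ]
```

Call:
play_rows(
  plan=[
    [[0,1.6,0.4,0.7,0,0],[0,3.2,0.9,1.4,0,0],[0,4.8,1.3,2.1,0,0],[0,6.4,1.7,2.8,0,0],[0,8,2.1,3.5,0,0]],
  ],
)

```text
time_s: 8.12
tcp_pos: [0.433, 0.0075, -0.0112]
ee_rot: [[0.001, -0.343, -0.939], [0.0, -0.939, 0.343], [-1.0, -0.001, -0.001]]
wrist_force: [0.2, 1.9, -0.5]
gripper_width: 0.163
```

Run:
```python
from h import *
go([.4885,-.013,-.011],-110)
for n in("scene","top"):
    p,d=r.capture(n); c=p[150:290,240:430] if n=='scene' else p[140:270,290:420]
    cv2.imwrite(f"pics/p1{n}.png",cv2.resize(c,None,fx=4,fy=4,interpolation=cv2.INTER_CUBIC))
```

```text
t 8.125 tcp [ 0.433   0.0075 -0.0112] f [ 0.1828  1.9029 -0.4534] w 0.163 j [ 22.7  21.  -40.8   0.  -28.1  47.3]
row [-0.02  0.02 -5.92 -0.01 -0.    0.  ]
```

View pics/p1scene.png

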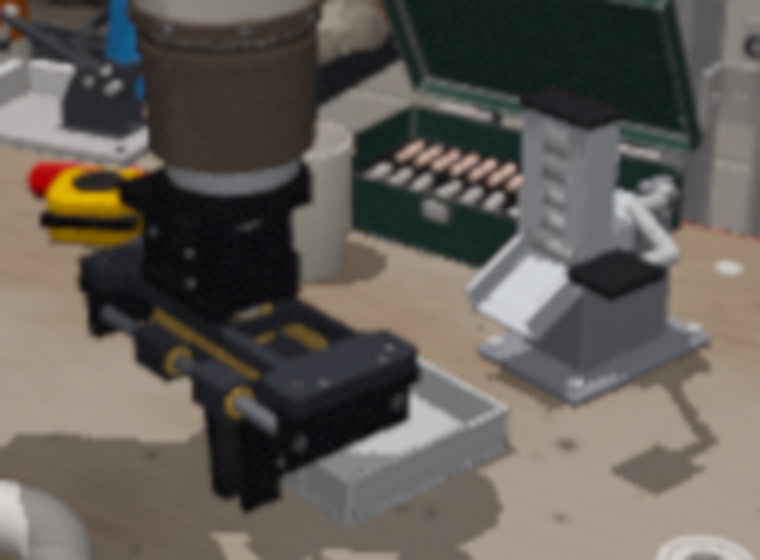

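View pics/p1top.png

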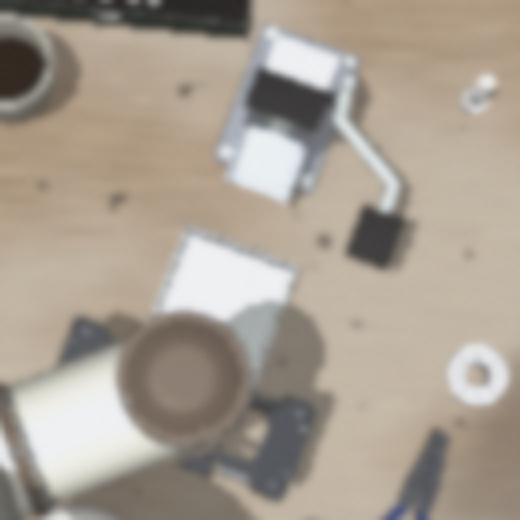

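Run:
```python
from h import *
O=np.array([.652,-.0725]);a=np.radians(-20);X=np.array([np.cos(a),np.sin(a)]);Y=np.array([-X[1],X[0]])
for q in[(190,232),(297,268)]:
    w=onz("top",[[290+(q[0]+.5)/4-.5,140+(q[1]+.5)/4-.5]],.028)[0]; print(w,(w[:2]-O)@X,(w[:2]-O)@Y)
```

```text
[ 0.5753 -0.0047  0.028 ] -0.09528155570072644 0.0375026826158496
[ 0.5479 -0.0884  0.028 ] -0.09238154855016131 -0.05058314960519747
```

Call:
play_rows(
  plan=[
    [[0,-0.1,-1,0,0,0],[0,-0.2,-2.2,0,0,0],[0,-0.3,-3.4,0,0,0],[0,-0.3,-4.6,0,0,0],[0,-0.3,-5.5,0,0,0]],
  ],
)

```text
time_s: 8.85
tcp_pos: [0.4833, -0.0081, -0.0112]
ee_rot: [[-0.005, -0.338, -0.941], [-0.001, -0.941, 0.338], [-1.0, 0.002, 0.004]]
wrist_force: [-8.2, 3.3, 9.1]
gripper_width: 0.16
```

Call:
play_rows(
  plan=[
    [[0,0,-0.3,0,0,0],[0,0,-0.4,0,0,0],[0,0,-0.4,0,0,0]],
  ],
)

```text
time_s: 9.22
tcp_pos: [0.4871, -0.0093, -0.0112]
ee_rot: [[-0.004, -0.338, -0.941], [-0.001, -0.941, 0.338], [-1.0, 0.002, 0.003]]
wrist_force: [-5.7, 1.9, 6.2]
gripper_width: 0.157
```

```bash
cat > look.py <<'E'
import sys
from h import *
k=sys.argv[1]
go([.4885,-.013,-.011],-110)
for n in("scene","top"):
    p,d=r.capture(n); np.save(f"{n}_{k}.npy",d);cv2.imwrite(f"pics/{k}{n}_raw.png",p)
    c=p[150:290,300:440] if n=='scene' else p[140:270,290:420]
    cv2.imwrite(f"pics/{k}{n}.png",cv2.resize(c,None,fx=4,fy=4,interpolation=cv2.INTER_CUBIC))
E
python3 look.py p2
```

```text
t 9.225 tcp [ 0.4871 -0.0093 -0.0112] f [-5.7361  1.8868  6.1988] w 0.157 j [ 18.   24.8 -33.   -0.1 -32.4  52.3]
row [-0.02  0.3  -0.26  0.02  0.02 -0.01]
```

View pics/p2scene.png

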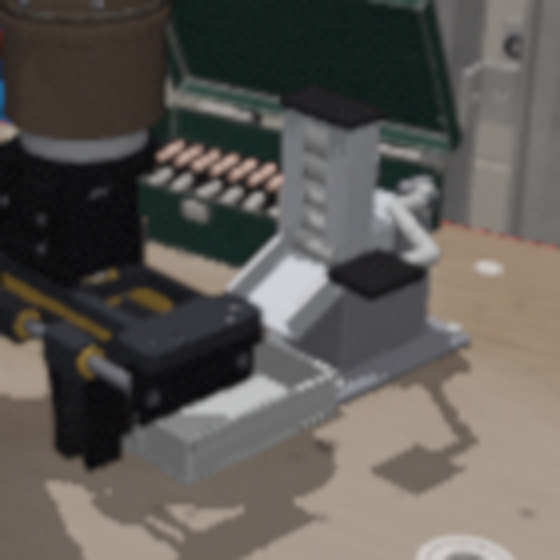

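View pics/p2top.png

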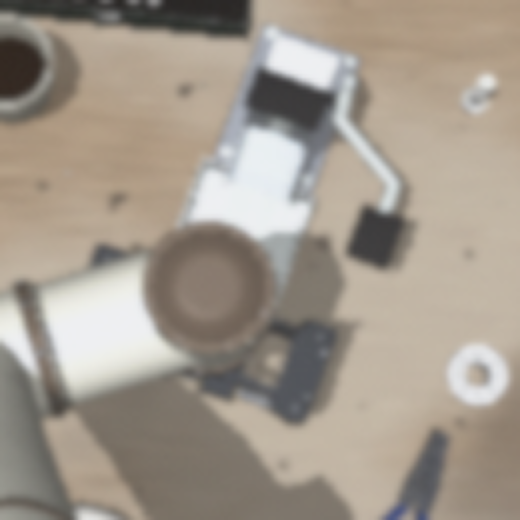

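Run:
```python
from h import *
O=np.array([.652,-.0725]);a=np.radians(-20);X=np.array([np.cos(a),np.sin(a)]);Y=np.array([-X[1],X[0]])
p=cv2.imread("pics/p2top_raw.png")[170:215,325:385];cv2.imwrite("pics/p2z.png",cv2.resize(p,None,fx=12,fy=12,interpolation=cv2.INTER_CUBIC))
S=cloud("scene",np.load("scene_p2.npy"));q=S[...,:2]-O;u=q@X;v=q@Y
m=(u>-.16)&(u<-.02)&(abs(v)<.06)&(S[...,2]>.018)&(S[...,2]<.034)
Q=np.c_[u[m],v[m],S[...,2][m]];print(Q.max(0),np.percentile(Q,[2,50,90,98],axis=0))
for lo in np.arange(-.06,.06,.01):
    w=Q[(Q[:,1]>=lo)&(Q[:,1]<lo+.01)&(Q[:,2]>.022)]
    if len(w):print(round(lo,3),len(w),np.sort(w[:,0])[-6:])
```

```text
[-0.031   0.021   0.0329] [[-0.1536 -0.0449  0.0183]
 [-0.0889 -0.0418  0.0245]
 [-0.0352 -0.0032  0.0291]
 [-0.0333  0.0101  0.03  ]]
-0.05 135 [-0.0368 -0.0366 -0.0355 -0.0352 -0.034  -0.0328]
-0.04 23 [-0.037  -0.0354 -0.0351 -0.0344 -0.0341 -0.034 ]
-0.03 21 [-0.0357 -0.0346 -0.0345 -0.0338 -0.0334 -0.0333]
-0.02 18 [-0.0352 -0.0352 -0.0351 -0.0344 -0.0343 -0.0317]
-0.01 22 [-0.0353 -0.0351 -0.0348 -0.0335 -0.0328 -0.0318]
0.0 12 [-0.0356 -0.0355 -0.0354 -0.034  -0.0334 -0.032 ]
0.01 2 [-0.0371 -0.0361]
```

View pics/p2z.png

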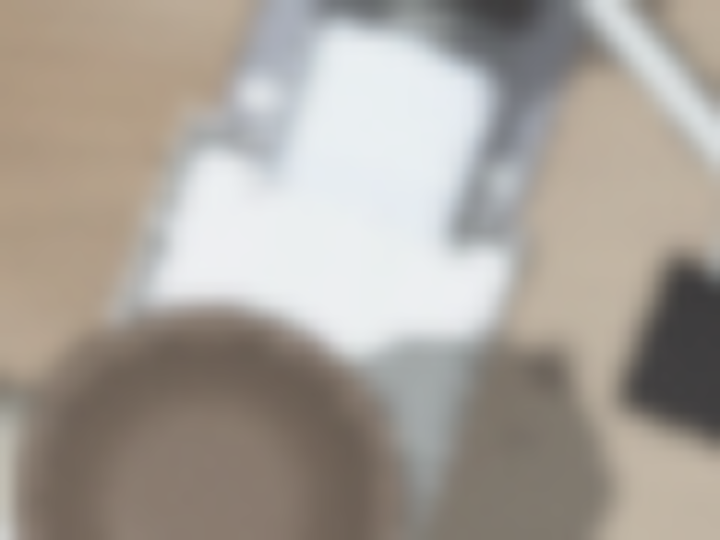

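Call:
play_rows(
  plan=[
    [[0,0,0.2,0,0,0],[0,0,0.3,0,0,0],[0,0,0.3,0,0,0]],
  ],
)

```text
time_s: 9.7
tcp_pos: [0.4868, -0.0082, -0.0112]
ee_rot: [[0.001, -0.339, -0.941], [0.0, -0.941, 0.339], [-1.0, -0.001, -0.001]]
wrist_force: [0.5, 0.6, -0.4]
gripper_width: 0.155
```

Call:
play_rows(
  plan=[
    [[0,0,0,0,0,0],[0,0,0,0,0,0],[0,0,0,0,0,0],[0,0,0,0,0,0],[0,0,0,0,0,0]],
  ],
  hand=0.5,
)

```text
time_s: 10.32
tcp_pos: [0.4862, -0.0085, -0.0113]
ee_rot: [[-0.0, -0.34, -0.94], [-0.0, -0.94, 0.34], [-1.0, 0.0, 0.0]]
wrist_force: [-1.0, -0.8, 0.4]
gripper_width: 0.498
```

Call:
play_rows(
  plan=[
    [[-3,0,0,0,0,0],[-7,0,0,0,0,0],[-12,0,0,0,0,0],[-17,0,0,0,0,0],[-20,0,0,0,0,0]],
  ],
)

```text
time_s: 10.95
tcp_pos: [0.4869, -0.0083, 0.1917]
ee_rot: [[0.004, -0.34, -0.941], [0.001, -0.941, 0.34], [-1.0, -0.002, -0.003]]
wrist_force: [0.2, 0.3, -1.3]
gripper_width: 0.503
```

```bash
python3 look.py p3; python3 -c "
from h import *
go([.5595,-.139,.15],160)"
```

```text
t 10.95 tcp [ 0.4869 -0.0083  0.1917] f [ 0.2118  0.2862 -1.2615] w 0.503 j [ 18.2   8.9 -19.4   0.  -61.5  51.9]
row [20.27  0.43 -0.24  0.01 -0.02  0.01]
t 11.05 tcp [ 0.4884 -0.0081  0.1927] f [-0.432  -0.089  -0.6275] w 0.502 j [ 18.2   8.8 -19.3   0.1 -61.4  51.9]
row [  4.31   9.92 -11.1    9.02  -0.01   0.05]
```

View pics/p3scene.png

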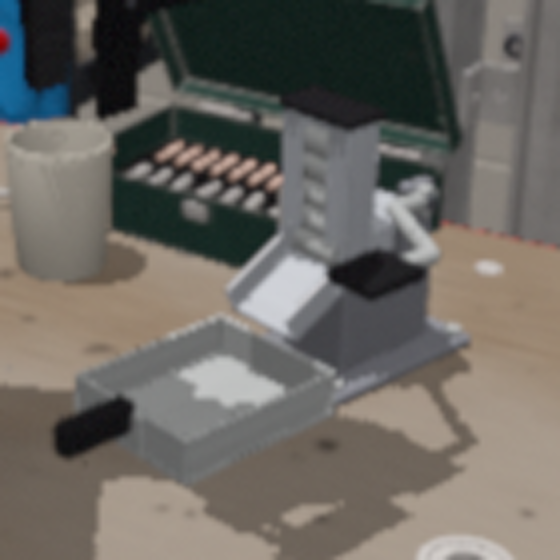

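View pics/p3top.png

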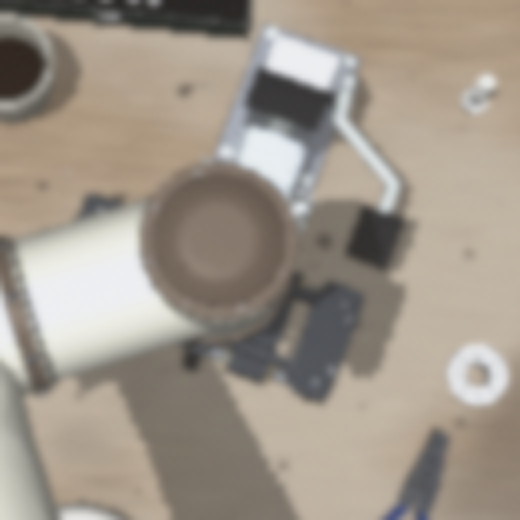

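Run:
```python
from h import *
O=np.array([.652,-.0725]);a=np.radians(-20);X=np.array([np.cos(a),np.sin(a)]);Y=np.array([-X[1],X[0]])
w=onz("scene",[[300+(q[0]+.5)/4-.5,150+(q[1]+.5)/4-.5] for q in[(78,378),(222,320),(336,373),(185,436)]],.028)
q=w[:,:2]-O;u=np.c_[q@X,q@Y];print(u,u.mean(0))
```

```text
[[-0.15    0.0452]
 [-0.0406  0.0449]
 [-0.035  -0.043 ]
 [-0.1446 -0.039 ]] [-0.0926  0.002 ]
```

Call:
play_rows(
  plan=[
    [[0,2,-2.2,1,0,0],[0,4,-4.4,2,0,0],[0,6,-6.6,3,0,0],[0,8,-8.9,4,0,0],[0,9.9,-11.1,5,0,0]],
  ],
  hand=0,
)

```text
time_s: 11.68
tcp_pos: [0.5566, -0.1402, 0.1873]
ee_rot: [[-0.002, -0.941, -0.338], [0.0, -0.338, 0.941], [-1.0, 0.002, 0.001]]
wrist_force: [0.4, 1.0, 0.3]
gripper_width: 0.039
```

```bash
python3 -c "
from h import *
go([.5595,-.139,.15],160)"
```

```text
t 11.675 tcp [ 0.5566 -0.1402  0.1873] f [0.4074 1.0161 0.2805] w 0.039 j [  2.   17.8  -8.1  -0.  -64.3  17.8]
row [ 3.73 -0.32  0.01  3.98  0.   -0.01]
```

Call:
play_rows(
  plan=[
    [[0,-0.1,0,1,0,0],[1,-0.2,0,2,0,0],[2.5,-0.3,0,3,0,0],[4,-0.3,0,4,0,0],[5.5,-0.3,0,4,0,0]],
  ],
)

```text
time_s: 12.3
tcp_pos: [0.559, -0.1383, 0.132]
ee_rot: [[-0.002, -0.941, 0.338], [0.0, 0.338, 0.941], [-1.0, 0.002, -0.0]]
wrist_force: [0.3, -0.4, 0.2]
gripper_width: 0.007
```

```bash
python3 look.py p4; python3 -c "
from h import *
go([.5595,-.139,.105],160)"
```

```text
t 12.3 tcp [ 0.559  -0.1383  0.132 ] f [ 0.3331 -0.4488  0.2223] w 0.007 j [  2.2  20.7 -12.2  -0.  -57.1 -22. ]
row [14.32 10.84  9.41 -8.98  0.01 -0.01]
t 12.4 tcp [ 0.5579 -0.1381  0.131 ] f [-0.4645  0.4957  0.3888] w 0.007 j [  2.2  20.8 -12.3  -0.  -57.2 -21.9]
row [ 2.6  -0.19 -0.03  0.03 -0.01 -0.03]
```

View pics/p4scene.png

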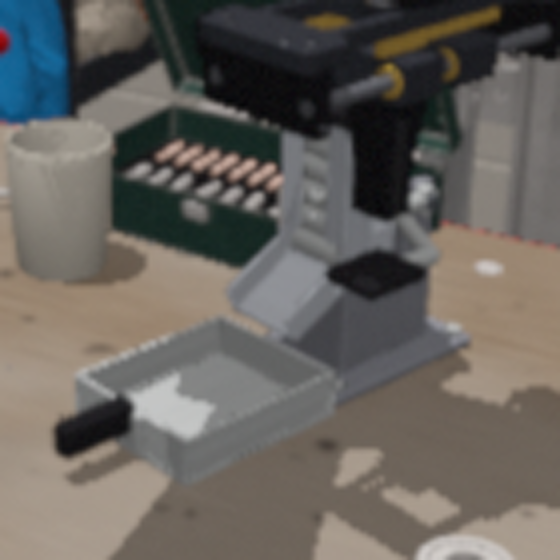

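View pics/p4top.png

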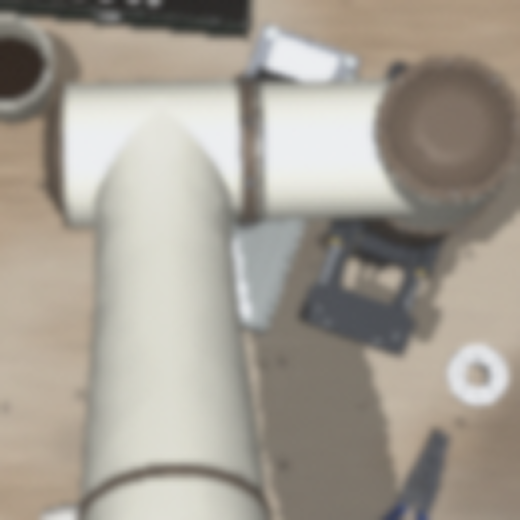

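Run:
```python
from h import *
s=r.sense();t=s['tcp_pos'];R=s['ee_rot']
S=cloud("scene",np.load("scene_p4.npy"));T=cloud("top",np.load("top_p4.npy"))
L=(S-t)@R*1000
k=(abs(L[...,2])<16)&(abs(L[...,1])<22)&(L[...,0]<25)&(L[...,0]>-80)&(S[...,2]>.125)
Q=L[k]
for lo in range(-60,10,5):
    w=Q[(Q[:,0]>=lo)&(Q[:,0]<lo+5)]; print(lo,len(w),np.round(np.percentile(w,[5,50,95],axis=0),1).tolist() if len(w) else'')
print((proj("scene",[t,t+[0,0,.02],[.5595,-.139,.122]])-[300,150])*4)
# arm above dispenser
m=(abs(T[...,0]-.65)<.12)&(abs(T[...,1]+.07)<.12)&(T[...,2]>.2)
print('top surf of arm near', np.percentile(T[m],[2,50,98],axis=0))
m=(abs(S[...,0]-.65)<.12)&(abs(S[...,1]+.07)<.12)&(S[...,2]>.2)
print('scene',m.sum(),np.percentile(S[m],[1,50,99],axis=0))
m=(abs(S[...,0]-.6)<.2)&(abs(S[...,1]-0.0)<.08)&(S[...,2]>.2)
print('scene',m.sum(),np.percentile(S[m],[1,50,99],axis=0) if m.sum() else '')
```

```text
-60 34 [[-59.8, -8.8, -11.6], [-57.5, 10.3, -9.4], [-55.5, 12.5, 7.4]]
-55 36 [[-54.9, -9.2, -11.7], [-52.8, 8.7, -8.9], [-50.3, 11.0, 10.3]]
-50 35 [[-49.7, -8.6, -11.2], [-47.7, 8.5, -6.9], [-45.2, 10.3, 7.7]]
-45 32 [[-44.9, -8.6, -11.2], [-42.4, 6.6, -8.1], [-40.4, 9.2, 7.8]]
-40 34 [[-39.7, -6.8, -10.6], [-37.7, 7.5, -6.2], [-35.3, 9.0, 10.4]]
-35 38 [[-34.9, -8.2, -11.1], [-32.4, 6.5, -8.6], [-30.3, 9.4, 7.8]]
-30 33 [[-29.2, -6.8, -11.6], [-27.9, 7.2, -6.3], [-25.3, 8.7, 8.5]]
-25 14 [[-24.6, -8.9, -11.3], [-23.8, 4.4, -8.4], [-22.5, 8.5, 6.6]]
-20 0 
-15 0 
-10 0 
-5 0 
0 0 
5 0 
[[375.1964 250.4632]
 [377.4798 214.2084]
 [377.0066 265.7567]]
top surf of arm near [[ 0.5309 -0.1725  0.2449]
 [ 0.5576 -0.0784  0.4983]
 [ 0.5937  0.0445  0.5205]]
scene 4894 [[ 0.5302 -0.187   0.2058]
 [ 0.5442 -0.1671  0.3377]
 [ 0.6327  0.0108  0.514 ]]
scene 4611 [[ 0.4044 -0.0786  0.2632]
 [ 0.5118 -0.0149  0.4712]
 [ 0.5472  0.0734  0.5174]]
```

View pics/p4scene_raw.png

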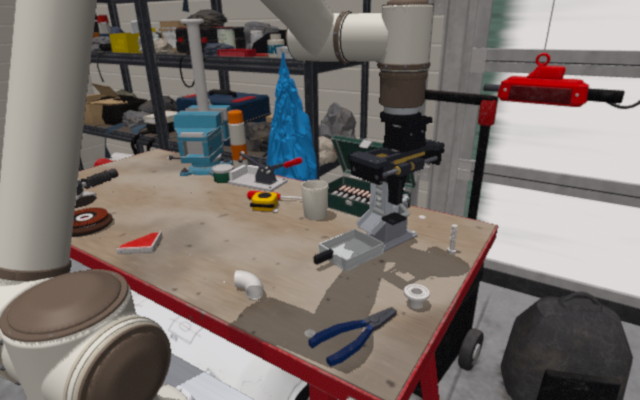

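Call:
play_rows(
  plan=[
    [[1,-0.1,0,0,0,0],[2,-0.1,0,0,0,0],[2.5,-0.1,0,0,0,0],[2.5,-0.1,0,0,0,0]],
  ],
)

```text
time_s: 12.9
tcp_pos: [0.5605, -0.1386, 0.1083]
ee_rot: [[-0.001, -0.941, 0.34], [-0.0, 0.34, 0.941], [-1.0, 0.001, -0.0]]
wrist_force: [-0.4, -0.4, 0.6]
gripper_width: 0.007
```

Call:
play_rows(
  plan=[
    [[0.3,0,0,0,0,0],[0.6,0,0,0,0,0],[0.9,0,0,0,0,0],[0.9,0,0,0,0,0]],
  ],
)

```text
time_s: 13.4
tcp_pos: [0.5606, -0.1386, 0.1001]
ee_rot: [[-0.0, -0.941, 0.34], [-0.0, 0.34, 0.941], [-1.0, -0.0, -0.0]]
wrist_force: [-2.0, 1.2, 3.9]
gripper_width: 0.01
```

Call:
play_rows(
  plan=[
    [[0.6,0,0,0,0,0],[1.2,0,0,0,0,0],[1.8,0,0,0,0,0],[2.2,0,0,0,0,0]],
  ],
)

```text
time_s: 13.9
tcp_pos: [0.5609, -0.1387, 0.0795]
ee_rot: [[0.001, -0.941, 0.339], [-0.001, 0.339, 0.941], [-1.0, -0.001, -0.0]]
wrist_force: [-3.2, 1.7, 10.8]
gripper_width: 0.008
```

Call:
play_rows(
  plan=[
    [[0.2,0,0,0,0,0],[0.4,0,0,0,0,0],[0.4,0,0,0,0,0]],
  ],
)

```text
time_s: 14.28
tcp_pos: [0.5613, -0.1389, 0.0757]
ee_rot: [[0.002, -0.941, 0.339], [-0.001, 0.339, 0.941], [-1.0, -0.002, -0.0]]
wrist_force: [-2.4, 2.6, 10.7]
gripper_width: 0.006
```

Call:
play_rows(
  plan=[
    [[0.1,0,0,0,0,0],[0.2,0,0,0,0,0],[0.2,0,0,0,0,0]],
  ],
)

```text
time_s: 14.65
tcp_pos: [0.5616, -0.1389, 0.074]
ee_rot: [[0.003, -0.941, 0.339], [-0.001, 0.339, 0.941], [-1.0, -0.003, -0.0]]
wrist_force: [-2.7, 1.3, 10.3]
gripper_width: 0.005
```

```bash
python3 look.py p5
```

```text
t 14.65 tcp [ 0.5616 -0.1389  0.074 ] f [-2.7285  1.2977 10.2714] w 0.005 j [  2.2  24.5 -16.    0.1 -49.4 -22. ]
row [ 8.47 11.17  9.37 -8.98 -0.01  0.01]
```

View pics/p5scene.png

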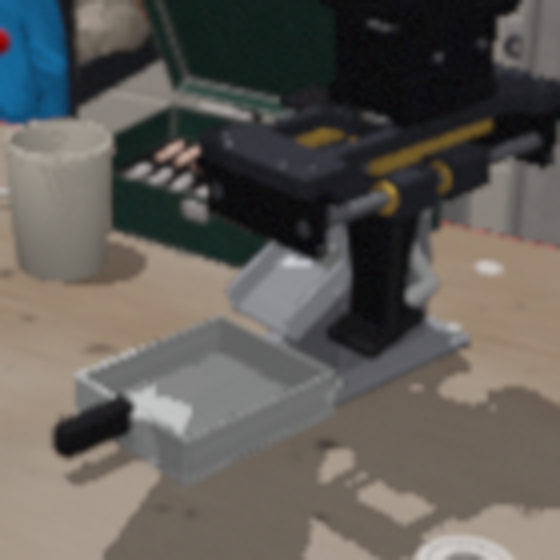

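Call:
play_rows(
  plan=[
    [[0.1,0,0,0,0,0],[0.2,0,0,0,0,0],[0.2,0,0,0,0,0]],
  ],
)

```text
time_s: 15.12
tcp_pos: [0.5618, -0.139, 0.0722]
ee_rot: [[0.003, -0.941, 0.339], [-0.001, 0.339, 0.941], [-1.0, -0.003, -0.0]]
wrist_force: [-4.2, 0.5, 11.7]
gripper_width: 0.006
```

```bash
python3 look.py p6
```

```text
t 15.125 tcp [ 0.5618 -0.139   0.0722] f [-4.2053  0.5044 11.6876] w 0.006 j [  2.2  24.6 -16.1   0.1 -49.1 -22. ]
row [ 8.28 11.2   9.37 -8.98 -0.02  0.02]
```

View pics/p6scene.png

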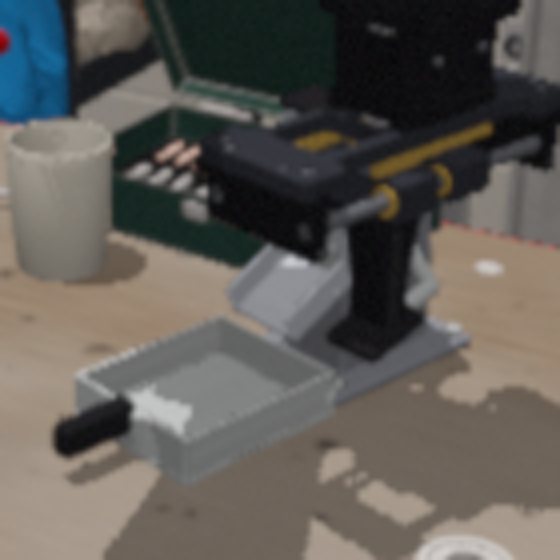

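Call:
play_rows(
  plan=[
    [[0.1,0,0,0,0,0],[0.2,0,0,0,0,0],[0.2,0,0,0,0,0]],
  ],
)

```text
time_s: 15.6
tcp_pos: [0.562, -0.1391, 0.0717]
ee_rot: [[0.004, -0.941, 0.338], [-0.002, 0.338, 0.941], [-1.0, -0.004, -0.0]]
wrist_force: [-6.0, 2.4, 18.6]
gripper_width: 0.01
```

```bash
python3 look.py p7
```

```text
t 15.6 tcp [ 0.562  -0.1391  0.0717] f [-6.0489  2.4009 18.5556] w 0.01 j [  2.2  24.6 -16.1   0.1 -49.  -22. ]
row [ 8.22 11.21  9.38 -8.98 -0.02  0.02]
```

View pics/p7scene.png

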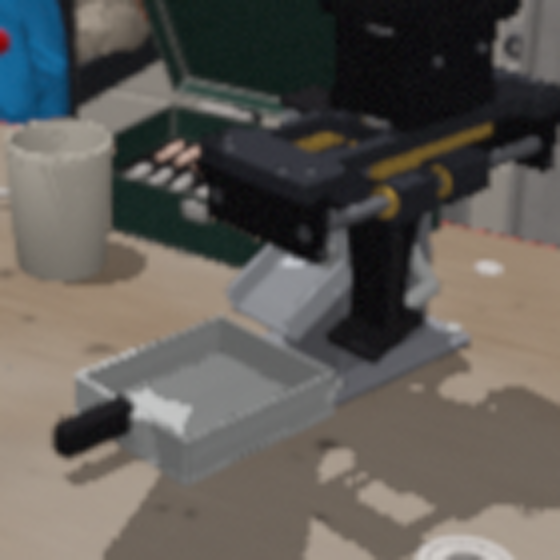

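Run:
```python
from h import *
a=[cv2.resize(cv2.imread(f"pics/{k}scene_raw.png")[195:250,340:410],None,fx=5.5,fy=5.5,interpolation=cv2.INTER_CUBIC) for k in("p4","p7")]
cv2.imwrite("pics/cmp.png",np.hstack(a))
```

```text
(no output)
```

View pics/cmp.png

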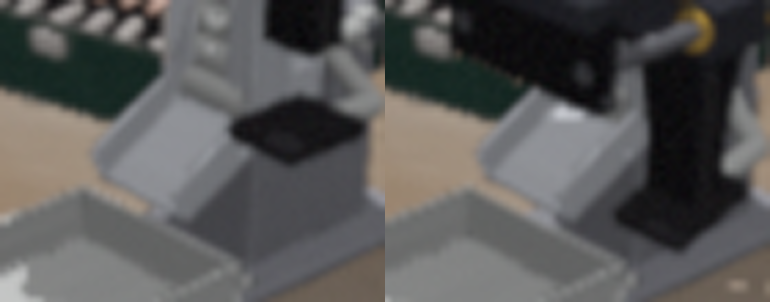

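Call:
play_rows(
  plan=[
    [[0.1,0,0,0,0,0],[0.1,0,0,0,0,0],[0.1,0,0,0,0,0]],
  ],
)

```text
time_s: 16.08
tcp_pos: [0.562, -0.1391, 0.0715]
ee_rot: [[0.004, -0.941, 0.338], [-0.002, 0.338, 0.941], [-1.0, -0.004, -0.0]]
wrist_force: [-7.3, 2.2, 22.2]
gripper_width: 0.006
```

```bash
python3 look.py p8
python3 - <<'E'
from h import *
a=[cv2.resize(cv2.imread(f"pics/{k}scene_raw.png")[195:280,315:415],None,fx=5.5,fy=5.5,interpolation=cv2.INTER_CUBIC) for k in("p8",)]
cv2.imwrite("pics/cmp2.png",np.hstack(a))
E
```

```text
t 16.075 tcp [ 0.562  -0.1391  0.0715] f [-7.3084  2.1887 22.2286] w 0.006 j [  2.2  24.6 -16.2   0.2 -49.  -22. ]
row [ 8.2  11.22  9.39 -8.98 -0.02  0.02]
```

View pics/cmp2.png

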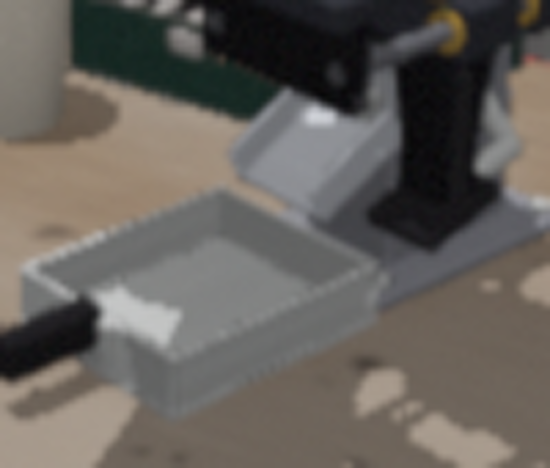

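Call:
play_rows(
  plan=[
    [[-1,0,0,0,0,0],[-2.5,0,0,0,0,0],[-4,0,0,0,0,0],[-5.5,0,0,0,0,0],[-6.5,0,0,0,0,0]],
  ],
)

```text
time_s: 16.8
tcp_pos: [0.5609, -0.1387, 0.1325]
ee_rot: [[0.001, -0.94, 0.34], [0.0, 0.34, 0.94], [-1.0, -0.001, 0.0]]
wrist_force: [0.3, -0.0, 0.5]
gripper_width: 0.006
```

```bash
python3 look.py p9
python3 - <<'E'
from h import *
a=[cv2.resize(cv2.imread(f"pics/{k}scene_raw.png")[180:280,315:415],None,fx=5.5,fy=5.5,interpolation=cv2.INTER_CUBIC) for k in("p9",)]
cv2.imwrite("pics/cmp3.png",np.hstack(a))
E
```

```text
t 16.8 tcp [ 0.5609 -0.1387  0.1325] f [ 0.3085 -0.0333  0.4539] w 0.006 j [  2.2  20.8 -12.   -0.  -57.1 -22. ]
row [14.35 11.09  9.35 -8.99 -0.    0.  ]
```

View pics/cmp3.png

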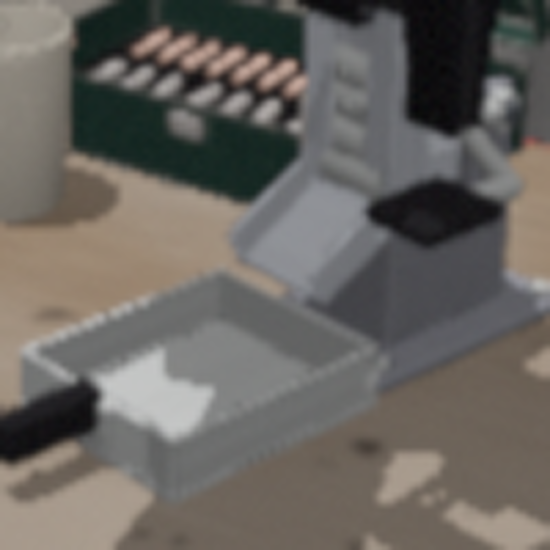

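Call:
play_rows(
  plan=[
    [[-3,0,0,0,0,0],[-6,0,-1,0,0,0],[-8,0,-4,0,0,0],[-8,0,-9,0,0,0],[-8,0,-14,0,0,0]],
  ],
)

```text
time_s: 17.52
tcp_pos: [0.5125, -0.2711, 0.2113]
ee_rot: [[-0.0, -0.941, 0.339], [0.0, 0.339, 0.941], [-1.0, 0.001, 0.0]]
wrist_force: [-0.2, 0.2, -0.6]
gripper_width: 0.004
```

```bash
python3 look.py q1
python3 - <<'E'
from h import *
a=[cv2.resize(cv2.imread(f"pics/{k}scene_raw.png")[165:265,315:415],None,fx=4,fy=4,interpolation=cv2.INTER_CUBIC) for k in("p3","q1",)]
cv2.imwrite("pics/cmp4.png",np.hstack(a))
E
```

```text
t 17.525 tcp [ 0.5125 -0.2711  0.2113] f [-0.2279  0.2096 -0.5856] w 0.004 j [-11.9  17.3  -5.2  -0.  -67.5  -7.9]
row [22.25 10.99 23.46 -8.98  0.   -0.  ]
```

View pics/cmp4.png

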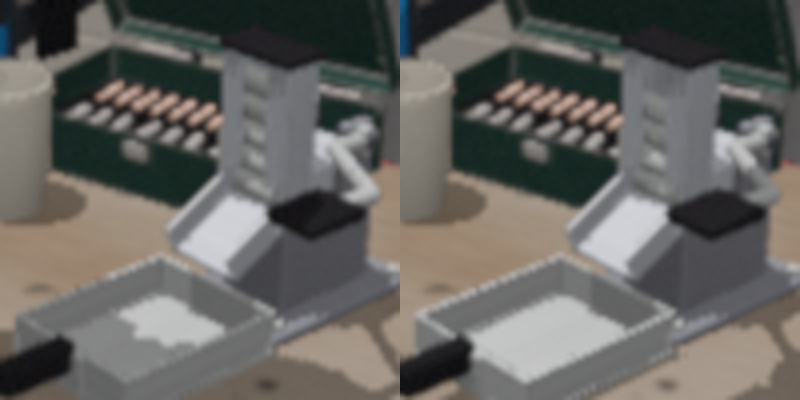

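View pics/q1top.png

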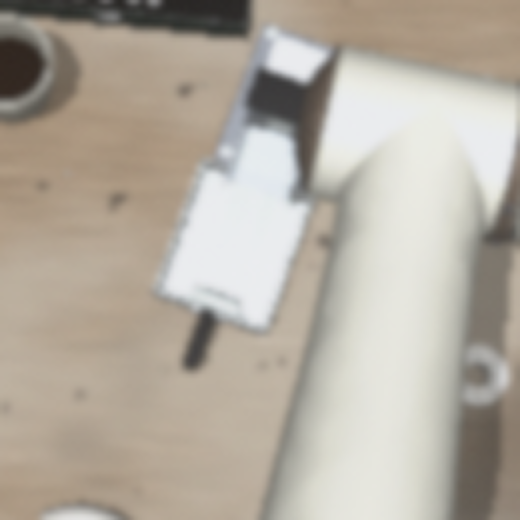

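```bash
cat > pins.py <<'E'
import sys
from h import *
k=sys.argv[1]
O=np.array([.652,-.0725]);a=np.radians(-20);X=np.array([np.cos(a),np.sin(a)]);Y=np.array([-X[1],X[0]])
T=cloud("top",np.load(f"top_{k}.npy"));q=T[...,:2]-O;u=q@X;v=q@Y
print("height mm (max) in tray, rows x -145..-40, cols y -45..45")
for x in np.arange(-.16,-.03,.008):
    print(f"{x*1000:6.0f}",[ (int(round(1000*np.nanmedian(T[...,2][m]))) if (m:=(u>=x)&(u<x+.008)&(v>=y)&(v<y+.01)).any() else None) for y in np.arange(-.055,.055,.01)])
p=cv2.imread(f"pics/{k}top_raw.png")[175:230,320:380];cv2.imwrite(f"pics/{k}z.png",cv2.resize(p,None,fx=10,fy=10,interpolation=cv2.INTER_CUBIC))
E
python3 pins.py q1
```

```text
height mm (max) in tray, rows x -145..-40, cols y -45..45
  -160 [288, -1, -3, -3, -1, 32, 27, 0, 0, -2, -1]
  -152 [564, 8, 14, 17, 24, 31, 26, 14, 8, 21, 1]
  -144 [562, 6, 3, 6, 18, 15, 19, 13, 2, -1, 8]
  -136 [552, 548, 543, 4, 19, 13, 11, 2, 2, 0, 6]
  -128 [564, 563, 555, 8, -1, 2, 1, 1, 2, 3, 2]
  -120 [570, 569, 568, 549, 1, 0, 1, 4, 1, 0, 4]
  -112 [574, 575, 573, 555, 0, 1, 2, -1, 1, 3, 7]
  -104 [578, 577, 577, 561, 2, 1, 2, -1, 1, 0, 2]
   -96 [579, 578, 579, 567, 2, 2, 5, 2, 1, 3, 3]
   -88 [579, 578, 578, 567, 7, 3, 3, 1, 2, 8, 9]
   -80 [576, 576, 575, 562, 4, 2, 3, 1, 3, 1, 2]
   -72 [572, 571, 570, 558, 3, 6, 4, 0, 5, 2, 4]
   -64 [565, 563, 560, 63, 1, 4, 1, 2, 2, 2, 6]
   -56 [2, 21, 3, 7, 5, 3, 5, 6, 1, 2, 7]
   -48 [-1, 1, 3, 47, 45, 42, 48, 43, 4, 1, 8]
   -40 [-1, 15, 19, 53, 56, 52, 49, 53, 27, 24, 13]
   -32 [0, None, 4, 59, 61, 57, 56, 58, 11, 7, -1]
```

View pics/q1z.png

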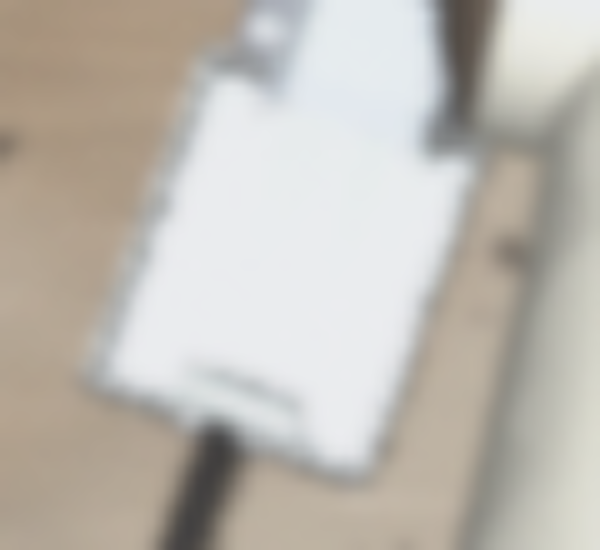

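Call:
play_rows(
  plan=[
    [[0,0,5,0,0,0],[0,0,10,0,0,0],[1,0,13.5,0,0,0],[4,0,14,0,0,0],[8,0,14,0,0,0]],
  ],
)

```text
time_s: 18.25
tcp_pos: [0.5615, -0.1372, 0.1312]
ee_rot: [[0.002, -0.941, 0.338], [0.0, 0.338, 0.941], [-1.0, -0.002, 0.001]]
wrist_force: [-0.3, 0.4, -1.0]
gripper_width: 0.003
```

```bash
python3 -c "
from h import *
go([.5609,-.1387,.105],160)"
```

```text
t 18.25 tcp [ 0.5615 -0.1372  0.1312] f [-0.2947  0.3695 -0.9704] w 0.003 j [  2.3  20.9 -12.2  -0.  -56.9 -22.1]
row [ 2.62  0.01 -0.16  0.02  0.    0.01]
```

Call:
play_rows(
  plan=[
    [[1.4,0,-0.1,0,0,0],[2.5,0,-0.1,0,0,0],[3.5,0,-0.1,0,0,0],[4.5,0,-0.1,0,0,0],[5.4,0,-0.1,0,0,0]],
  ],
)

```text
time_s: 18.88
tcp_pos: [0.5609, -0.1398, 0.0803]
ee_rot: [[0.002, -0.941, 0.339], [-0.001, 0.339, 0.941], [-1.0, -0.002, 0.0]]
wrist_force: [-4.0, 1.8, 10.1]
gripper_width: 0.004
```

Call:
play_rows(
  plan=[
    [[0.3,0,0,0,0,0],[0.6,0,0,0,0,0],[0.9,0,0,0,0,0],[0.9,0,0,0,0,0]],
  ],
)

```text
time_s: 19.38
tcp_pos: [0.5619, -0.1401, 0.0723]
ee_rot: [[0.004, -0.941, 0.339], [-0.001, 0.339, 0.941], [-1.0, -0.005, 0.0]]
wrist_force: [-3.4, 0.4, 11.1]
gripper_width: 0.004
```

Nearly at the stop. A little more, until the force jumps as it did on the first press.

Call:
play_rows(
  plan=[
    [[0.1,0,0,0,0,0],[0.2,0,0,0,0,0],[0.3,0,0,0,0,0],[0.3,0,0,0,0,0]],
  ],
)

```text
time_s: 19.88
tcp_pos: [0.5621, -0.1402, 0.0716]
ee_rot: [[0.005, -0.941, 0.338], [-0.002, 0.338, 0.941], [-1.0, -0.006, 0.0]]
wrist_force: [-7.9, 3.0, 22.6]
gripper_width: 0.002
```

Call:
play_rows(
  plan=[
    [[-1,0,0,0,0,0],[-2.5,0,0,0,0,0],[-4,0,0,0,0,0],[-5.5,0,0,0,0,0],[-6.5,0,0,0,0,0]],
  ],
)

```text
time_s: 20.5
tcp_pos: [0.5607, -0.1397, 0.1316]
ee_rot: [[0.001, -0.94, 0.34], [-0.0, 0.34, 0.94], [-1.0, -0.001, 0.0]]
wrist_force: [-0.1, -0.2, -0.5]
gripper_width: 0.004
```

Call:
play_rows(
  plan=[
    [[-3,0,0,0,0,0],[-6,0,-1,0,0,0],[-8,0,-4,0,0,0],[-8,0,-9,0,0,0],[-8,0,-14,0,0,0]],
  ],
)

```text
time_s: 21.12
tcp_pos: [0.5124, -0.2722, 0.211]
ee_rot: [[0.0, -0.941, 0.339], [0.0, 0.339, 0.941], [-1.0, -0.0, 0.0]]
wrist_force: [0.8, -1.0, -0.6]
gripper_width: 0.003
```

```bash
python3 look.py q2; python3 pins.py q2
python3 - <<'E'
from h import *
a=[cv2.resize(cv2.imread(f"pics/{k}scene_raw.png")[165:265,315:415],None,fx=4,fy=4,interpolation=cv2.INTER_CUBIC) for k in("q1","q2",)]
cv2.imwrite("pics/cmp5.png",np.hstack(a))
E
```

```text
t 21.125 tcp [ 0.5124 -0.2722  0.211 ] f [ 0.7948 -1.0346 -0.6169] w 0.003 j [-12.   17.3  -5.2  -0.  -67.5  -7.8]
row [22.21 11.04 23.57 -8.98 -0.    0.  ]
height mm (max) in tray, rows x -145..-40, cols y -45..45
  -160 [3, -1, -4, -4, -5, 29, 20, 0, -1, -3, -2]
  -152 [285, 18, 10, 15, 25, 26, 26, 16, 14, 18, 2]
  -144 [562, 7, 0, 5, 15, 19, 17, 15, 1, 3, 4]
  -136 [552, 545, 536, 6, 16, 12, 17, 13, 2, 3, 3]
  -128 [562, 561, 552, 22, 18, 16, 19, 16, 2, 1, 7]
  -120 [570, 569, 566, 545, 15, 14, 13, 11, 4, 4, 4]
  -112 [573, 573, 572, 558, 6, 3, 3, 2, 2, 0, -1]
  -104 [577, 577, 575, 558, -1, 1, 2, 2, 0, 4, 5]
   -96 [577, 578, 578, 564, 3, 3, 3, 2, 2, 4, 6]
   -88 [577, 578, 576, 564, 2, 2, 2, 2, 1, 4, 3]
   -80 [577, 574, 575, 559, 3, 3, 2, 1, 3, 4, 3]
   -72 [571, 570, 571, 553, 5, 2, 2, 3, 4, 3, 2]
   -64 [563, 563, 560, 277, 4, 0, -1, 5, 3, 4, 5]
   -56 [7, 27, 6, 5, 3, 9, 1, 4, 4, 3, 5]
   -48 [-1, 6, 0, 46, 43, 48, 44, 46, 3, 3, 6]
   -40 [-2, 14, 17, 52, 53, 54, 53, 53, 31, 23, 10]
   -32 [-4, None, 10, 60, 53, 56, 59, 54, 9, 8, -1]
```

View pics/cmp5.png

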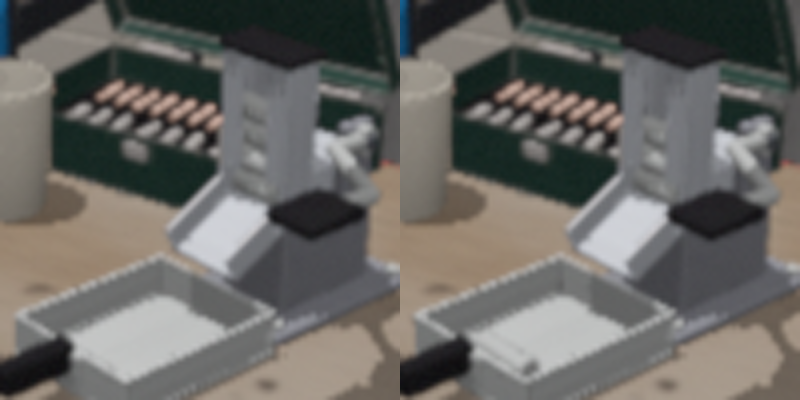

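View pics/q2z.png

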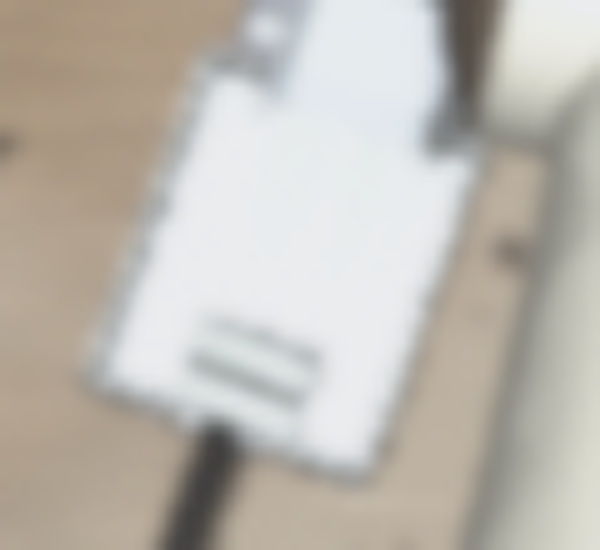

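Two pins now lie side by side at the handle end, around (255,380) in the zoomed top view, and three are still in the magazine. The lever is up, so I'll do the third press.

Call:
play_rows(
  plan=[
    [[0,0,5,0,0,0],[0,0,10,0,0,0],[1,0,13.5,0,0,0],[4,0,14,0,0,0],[8,0,14,0,0,0]],
  ],
)

```text
time_s: 21.85
tcp_pos: [0.5615, -0.1382, 0.1308]
ee_rot: [[0.003, -0.941, 0.338], [0.0, 0.338, 0.941], [-1.0, -0.002, 0.001]]
wrist_force: [-0.6, -0.1, -0.1]
gripper_width: 0.007
```

Call:
play_rows(
  plan=[
    [[1.4,0,0,0,0,0],[2.5,0,0,0,0,0],[3.5,0,0,0,0,0],[4.5,0,0,0,0,0],[5.4,0,0,0,0,0]],
  ],
)

```text
time_s: 22.48
tcp_pos: [0.5611, -0.1398, 0.079]
ee_rot: [[0.003, -0.941, 0.339], [-0.001, 0.339, 0.941], [-1.0, -0.003, 0.0]]
wrist_force: [-3.4, 1.6, 9.4]
gripper_width: 0.003
```

Call:
play_rows(
  plan=[
    [[0.3,0,0,0,0,0],[0.6,0,0,0,0,0],[0.9,0,0,0,0,0],[0.9,0,0,0,0,0]],
  ],
)

```text
time_s: 22.98
tcp_pos: [0.5621, -0.1401, 0.072]
ee_rot: [[0.005, -0.941, 0.339], [-0.001, 0.339, 0.941], [-1.0, -0.005, 0.0]]
wrist_force: [-5.0, 2.1, 14.5]
gripper_width: 0.008
```

Call:
play_rows(
  plan=[
    [[0.1,0,0,0,0,0],[0.2,0,0,0,0,0],[0.2,0,0,0,0,0]],
  ],
)

```text
time_s: 23.35
tcp_pos: [0.5622, -0.1401, 0.0716]
ee_rot: [[0.006, -0.941, 0.338], [-0.002, 0.338, 0.941], [-1.0, -0.006, 0.0]]
wrist_force: [-8.4, 3.2, 22.4]
gripper_width: 0.002
```

Call:
play_rows(
  plan=[
    [[-1,0,0,0,0,0],[-2.5,0,0,0,0,0],[-4,0,0,0,0,0],[-5.5,0,0,0,0,0],[-6.5,0,0,0,0,0]],
  ],
)

```text
time_s: 23.98
tcp_pos: [0.5606, -0.1397, 0.1316]
ee_rot: [[0.001, -0.94, 0.34], [-0.0, 0.34, 0.94], [-1.0, -0.001, 0.0]]
wrist_force: [0.2, 0.0, -0.3]
gripper_width: 0.009
```

Call:
play_rows(
  plan=[
    [[-3,0,0,0,0,0],[-6,0,-1,0,0,0],[-8,0,-4,0,0,0],[-8,0,-9,0,0,0],[-8,0,-14,0,0,0]],
  ],
)

```text
time_s: 24.6
tcp_pos: [0.5123, -0.2722, 0.211]
ee_rot: [[0.0, -0.941, 0.339], [0.0, 0.339, 0.941], [-1.0, -0.0, 0.0]]
wrist_force: [0.7, -0.5, 0.1]
gripper_width: 0.006
```

```bash
python3 look.py q3; python3 pins.py q3
python3 - <<'E'
from h import *
a=[cv2.resize(cv2.imread(f"pics/{k}scene_raw.png")[165:265,315:415],None,fx=4,fy=4,interpolation=cv2.INTER_CUBIC) for k in("q2","q3",)]
cv2.imwrite("pics/cmp6.png",np.hstack(a))
E
```

```text
t 24.6 tcp [ 0.5123 -0.2722  0.211 ] f [ 0.7345 -0.5096  0.081 ] w 0.006 j [-12.   17.3  -5.2  -0.  -67.5  -7.8]
row [22.2  11.04 23.57 -8.98 -0.    0.  ]
height mm (max) in tray, rows x -145..-40, cols y -45..45
  -160 [2, -2, -1, -3, -1, 34, 17, 0, -1, -2, -2]
  -152 [281, 12, 12, 21, 17, 26, 26, 17, 21, 12, 1]
  -144 [564, 6, 1, 4, 17, 18, 20, 14, 3, 8, 5]
  -136 [552, 545, 534, 6, 14, 15, 14, 14, 2, 2, 12]
  -128 [563, 561, 551, 19, 19, 17, 16, 13, 2, 6, 0]
  -120 [569, 569, 567, 544, 15, 16, 16, 12, 2, 3, 11]
  -112 [573, 574, 572, 554, 17, 20, 17, 13, 4, 3, 4]
  -104 [576, 577, 573, 560, 15, 12, 12, 16, 0, 4, 26]
   -96 [577, 577, 578, 562, 2, 4, 3, 3, 3, 2, -3]
   -88 [578, 578, 575, 563, 4, 4, 0, 3, 2, 2, 9]
   -80 [576, 575, 574, 559, 1, 1, 3, 1, 3, 3, 7]
   -72 [571, 572, 569, 556, 0, 2, 3, 1, 1, 3, 4]
   -64 [566, 563, 560, 6, 2, 4, 2, 5, 1, 2, 3]
   -56 [550, 25, 6, 4, 4, 1, 6, 5, 4, 6, 3]
   -48 [-1, 6, 2, 49, 44, 44, 44, 47, 2, 1, 8]
   -40 [-3, 18, 19, 50, 51, 51, 53, 55, 31, 21, 8]
   -32 [-3, None, 8, 56, 55, 57, 58, 60, 13, 5, -2]
```

View pics/cmp6.png

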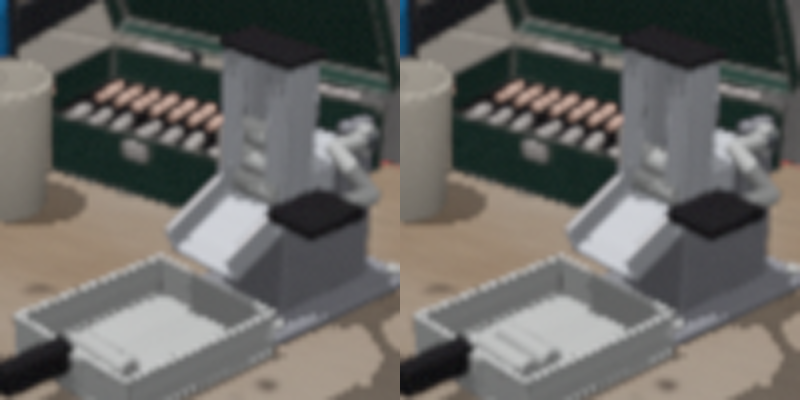

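View pics/q3z.png

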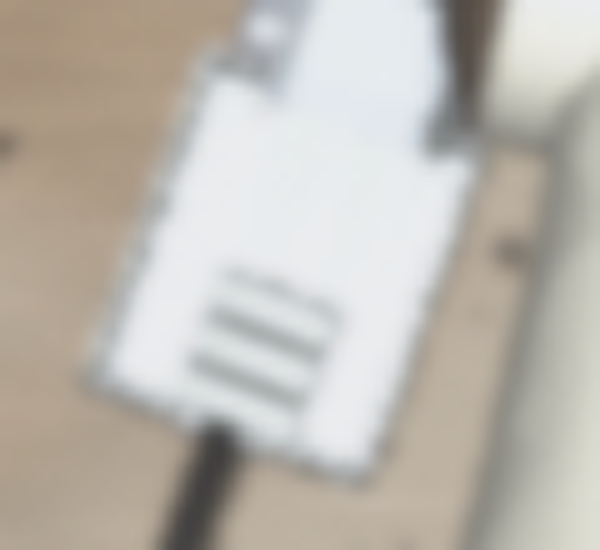

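View pics/q3scene_raw.png

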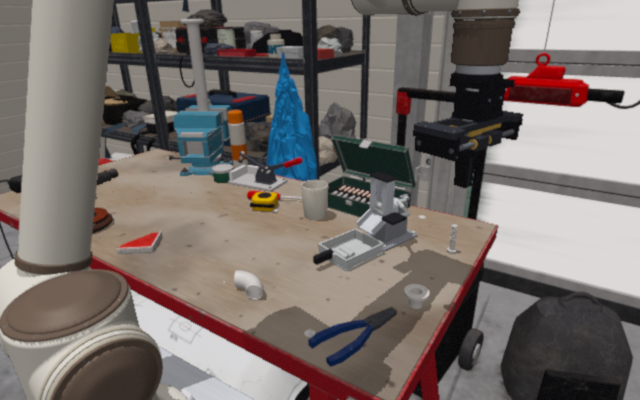

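Three pins lie in the tray, in the rows at about (245,290), (265,335) and (250,380). Two remain in the magazine and the lever is up. The bystanders stand where they were and the arm is clear, so I'll let it settle briefly and hand in.

Call:
play_rows(
  plan=[
    [[0,0,0,0,0,0],[0,0,0,0,0,0],[0,0,0,0,0,0]],
  ],
)

```text
time_s: 25.08
tcp_pos: [0.5132, -0.2704, 0.2107]
ee_rot: [[-0.0, -0.941, 0.338], [0.0, 0.338, 0.941], [-1.0, 0.0, 0.0]]
wrist_force: [0.7, 0.1, -0.3]
gripper_width: 0.006
```

```bash
python3 -c "
from station import r
print(r.sense()['wrist_force'],r.finish_job())"
```

```text
the job is handed in; nothing more can be done
[ 0.67945491  0.07683781 -0.29742153] None
```

The tray is under the spout with three pins in it, and I handed the job in at about 25 s of the 54 s allowed. `finish_job` reports no verdict, so this rests on my own last checks.

**What I did:** I gripped the tray by its handle, slid it flat along the bench and in under the spout, and let go. I then pressed the lever three times to its stop with the fingers shut. After each press I let the lever come up and checked that the pin had landed before the next one.

**Last checks:**
- **Pins:** three pins lie side by side in the tray at the handle end (top picture and depth), and two are left in the magazine (scene picture).
- **Tray:** its centre measured about 93 mm in front of the dispenser's origin and 2 mm off the centre line.
- **Lever and arm:** the pad looked fully up in the scene picture, and the arm was clear with almost no force on the wrist.
- **Bystanders:** they looked unmoved in the final scene picture, judged by eye; I did not measure them again.
- **Forces:** the highest vertical force I saw was about 22 N, at the lever stop.

**What disagreed:**
- **Fingertips:** they sit about 20 mm higher than the reported TCP, shown by the depth picture and by feeling no contact below z = 0. I worked with the measured tip position instead.
- **Tray slide:** the force rose to about 12 N as the tray slid in, possibly from touching the foot plate. I backed it off about 2–3 mm before letting go.
- **First pin:** it was hidden from the scene camera at first, and I only confirmed it after moving the arm aside.

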